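Fill the capacitor row and build its keyed pillar

TASK

Make this capacitor bank ready for its upper deck. First stand each spare capacitor from the table in an empty seat of the row on the baseboard, between its neighbours and without shifting those, gripping the thin-walled cans gently (40 N at most). Then build the support pillar on the notched foot from all the white spacer blocks, every lug fully home in the matching notch below, and close it with the aluminium cap seated in the same way; leave the bottle and the jar alone.

Things in the scene. Friction and masses are not known exactly. Their poses are not given: they have to be found in the camera images.
- baseboard: fixed grey board, 180 (x) x 270 (y) x 12 mm; origin at the centre of its underside. Five can seats (darker discs, 49.2 mm pitch) in a row along y at x = +65 mm; first, third and fifth hold row cans. The white notched pillar foot stands on it, centred at x = -50, y = 0, its 100 mm length along y, 60 mm along x
- foot_seat (a point): centre of the pillar foot's top face, 10 mm above the board's top face; axes as the board's. The foot has 48 mm and 30 mm end notches like a spacer's, down to the board. A block home on the foot has its origin 8 mm below this point, each further one 20 mm higher; a block turned the wrong way stands 8 mm too high
- foot_key (a point): point 41 mm from foot_seat towards the board's +y, above the wide notch of the foot: the wide lug of every block belongs at this end
- gap_left (a point): centre of the empty can seat at the board's +y side, on the board's top face. The opening between the two neighbouring cans is 52.8 mm
- gap_right (a point): centre of the empty can seat at the board's -y side, on the board's top face. The opening between the two neighbouring cans is 52.8 mm
- spacer_a: white spacer block, 100 (x) x 60 (y) mm, 28 mm high with lugs, 0.14 kg; None if absent. Origin: centre of outline, at the lug tips. Body z 8 to 28 mm; grasp across the 60 mm, fingertips above z = 8 mm. Underneath, lugs 8 mm high, 18 mm long: 44 mm wide at the +x end, 26 mm wide at -x. In its top, end-open notches 9 mm deep, 20 mm long: 48 mm wide at +x, 30 mm at -x. Starts lying on its lugs
- spacer_a_key (a point): point over the wide lug of that spacer, 41 mm from its centre along its +x, at the underside of its body
- spacer_b: white spacer block, 100 (x) x 60 (y) mm, 28 mm high with lugs, 0.14 kg; None if absent. Origin: centre of outline, at the lug tips. Body z 8 to 28 mm; grasp across the 60 mm, fingertips above z = 8 mm. Underneath, lugs 8 mm high, 18 mm long: 44 mm wide at the +x end, 26 mm wide at -x. In its top, end-open notches 9 mm deep, 20 mm long: 48 mm wide at +x, 30 mm at -x. Starts lying on its lugs
- spacer_b_key (a point): point over the wide lug of that spacer, 41 mm from its centre along its +x, at the underside of its body
- spacer_c: white spacer block, 100 (x) x 60 (y) mm, 28 mm high with lugs, 0.14 kg; None if absent. Origin: centre of outline, at the lug tips. Body z 8 to 28 mm; grasp across the 60 mm, fingertips above z = 8 mm. Underneath, lugs 8 mm high, 18 mm long: 44 mm wide at the +x end, 26 mm wide at -x. In its top, end-open notches 9 mm deep, 20 mm long: 48 mm wide at +x, 30 mm at -x. Starts lying on its lugs
- spacer_c_key (a point): point over the wide lug of that spacer, 41 mm from its centre along its +x, at the underside of its body
- top_cap: aluminium closing plate of the pillar, 100 (x) x 60 (y) mm, 20 mm high with its lugs, 0.18 kg; under it the same two lugs as a spacer (wide at +x), body z 8 to 20 mm, flat top with a brass insert (3 mm high) in the middle, no notches. Origin: centre of the outline, at the lug tips
- top_cap_key (a point): point over the cap's wide lug, 41 mm from its centre along its +x, at the underside of its body
- spare_can_a: spare blue can capacitor, upright, 45.6 mm diameter, body 92 mm high (terminals to 95 mm), 0.17 kg; origin at the centre of its underside, z up. Standing on the table; absent (None) in some starts. Its sleeve is thin: grip it with 40 N at most
- spare_can_b: spare blue can capacitor, upright, 45.6 mm diameter, body 92 mm high (terminals to 95 mm), 0.17 kg; origin at the centre of its underside, z up. Standing on the table; absent (None) in some starts. Its sleeve is thin: grip it with 40 N at most
- row_can_a: blue can capacitor, upright, 45.6 mm diameter, body 92 mm high (terminals to 95 mm), 0.17 kg; origin at the centre of its underside, z up. Stands loose in the row on the board; must stay where it is
- row_can_b: blue can capacitor, upright, 45.6 mm diameter, body 92 mm high (terminals to 95 mm), 0.17 kg; origin at the centre of its underside, z up. Stands loose in the row on the board; must stay where it is
- row_can_c: blue can capacitor, upright, 45.6 mm diameter, body 92 mm high (terminals to 95 mm), 0.17 kg; origin at the centre of its underside, z up. Stands loose in the row on the board; must stay where it is
- flux_bottle: brown bottle, 41 mm diameter, 88 mm high, a bystander; origin under its centre
- lug_jar: white jar with a blue lid, 55 mm diameter, 50 mm high, a bystander; origin under its centre
Not all that is in view belongs to the job. Leave any blue look-alike of the spacer_a alone.

How it is judged:
On the way, in this order (a step that is already met when the one before it is completed fails the run):
1. every spare capacitor stands released in an empty seat of the row ((horizontal distance between spare_can_a and gap_left below 0.008 m or horizontal distance between spare_can_a and gap_right below 0.008 m) and angle between each of spare_can_a, spare_can_b's own z axis and vertical below 0.06 rad and z of spare_can_a in the frame of baseboard between 0.008 and 0.016 m and (horizontal distance between spare_can_b and gap_left below 0.008 m or horizontal distance between spare_can_b and gap_right below 0.008 m) and z of spare_can_b in the frame of baseboard between 0.008 and 0.016 m and contact force between the fingers and spare_can_a below 0.3 N and linear speed of each of spare_can_a, spare_can_b below 0.02 m/s and contact force between the fingers and spare_can_b below 0.3 N), for 0.2 s.
2. all spacers are stacked home on the foot and the cap is seated on top (horizontal distance between each of spacer_a, spacer_b, spacer_c, top_cap and foot_seat below 0.01 m and horizontal distance between each of spacer_a_key, spacer_b_key, spacer_c_key, top_cap_key and foot_key below 0.012 m and angle between each of spacer_a, spacer_b, spacer_c, top_cap's own z axis and vertical below 0.06 rad and (z of spacer_a in the frame of foot_seat between -0.012 and -0.004 m or z of spacer_a in the frame of foot_seat between 0.008 and 0.016 m or z of spacer_a in the frame of foot_seat between 0.028 and 0.036 m) and (z of spacer_b in the frame of foot_seat between -0.012 and -0.004 m or z of spacer_b in the frame of foot_seat between 0.008 and 0.016 m or z of spacer_b in the frame of foot_seat between 0.028 and 0.036 m) and (z of spacer_c in the frame of foot_seat between -0.012 and -0.004 m or z of spacer_c in the frame of foot_seat between 0.008 and 0.016 m or z of spacer_c in the frame of foot_seat between 0.028 and 0.036 m) and (z of top_cap in the frame of foot_seat between 0.008 and 0.016 m or z of top_cap in the frame of foot_seat between 0.028 and 0.036 m or z of top_cap in the frame of foot_seat between 0.048 and 0.056 m)), for 0.2 s.
At the end, for the whole second after the job is handed in: Spare cans upright within 8 mm of an empty seat; all spacers, then the cap, home on the foot (centre 10 mm, wide-lug end 12 mm, height 4 mm, 0.06 rad); row cans upright within 12 mm of their starts; all released and at rest (all of step 1 and all of step 2 and contact force between the fingers and spacer_a below 0.3 N and linear speed of each of spacer_a, spacer_b, spacer_c, top_cap below 0.02 m/s and contact force between the fingers and spacer_b below 0.3 N and contact force between the fingers and spacer_c below 0.3 N and contact force between the fingers and top_cap below 0.3 N and distance of each of row_can_a, row_can_b, row_can_c from where it was at the start of the episode below 0.012 m and angle between each of row_can_a, row_can_b, row_can_c's own z axis and vertical below 0.06 rad); the robot touches nothing.
It fails at once if a can of the row is shifted by more than 12 mm or tipped (distance of any of row_can_a, row_can_b, row_can_c from where it was at the start of the episode above 0.012 m or angle between any of row_can_a, row_can_b, row_can_c's own z axis and vertical above 0.25 rad).
It fails at once if a spare capacitor is squeezed with more than about 60 N a finger (contact force between the fingers and spare_can_a above 120 N or contact force between the fingers and spare_can_b above 120 N).
It fails at once if the bottle or the jar is moved by more than 20 mm (distance of any of flux_bottle, lug_jar from where it was at the start of the episode above 0.02 m).
Of spacer_a, spacer_b, spacer_c only 2 to 3 are there at a start; the rules pass over those that are not, and their reading is None.
Of spare_can_a, spare_can_b only 1 to 2 are there at a start; the rules pass over those that are not, and their reading is None.
At some moment in a run one of spacer_a, spacer_b, spacer_c, top_cap may be knocked a few centimetres aside while the robot is not near it.
It also fails if it takes over 210 s, if anything falls off the work surface, if the arm or the gripper's body presses on something with over 40 N, if the wrist force passes 120 N, or if a joint passes its speed limit or range.

ROBOT

A 6-joint arm with a two-finger parallel gripper is mounted at the origin on a cart in front of the work surface, level with it; the furniture and walls round the work are solid. World frame = base frame: x ahead of the robot, y to its left, z up, the work surface at z = 0. Lengths are in m, angles in rad, forces in N, time in s.
With the tool pointing down it reaches from about 0.15 to 0.775 m from the base axis. Payload 6.1 kg.
Tool frame: the origin (TCP) lies at the very end of the fingers, on their centre line; the grasp point (between the pads) lies 19 mm behind it (r.pinch_z is the distance from the TCP to the grasp point, in m); z points along the fingers, y is the line along which they close (so a half turn about z gives the same grasp; the last joint's range is limited). The gripper opens to 85 mm and grips with 20 to 120 N. Pads are 22 mm wide; open, the fingers measure 114 mm over their backs; the gripper's body (76 mm by 85 mm) begins 54 mm behind the grasp point. The pads swing forward as they close: fully open they stand 13 mm farther back than shut.
Start: joints at [1.149, 0.126, -0.04, 1.405, 0, 1.571], TCP at [0.215, 0.479, 0.199] pointing down, gripper open.
Joint ranges: [-2.72, 2.72], [-0.95, 1.95], [-1.27, 1.35], [-1.78, 2.02], [-1.46, 1.47], [-3.14, 3.14]. Speed limits (rad/s): [2.39, 2.39, 3.01, 3.14, 3.14, 3.14].

INTERFACE

Orientations are given as [roll, pitch, yaw] about the fixed x, y, z axes, in that order (R = Rz(yaw) Ry(pitch) Rx(roll)).
In Python, from workcell import r gives the robot as it stands.
- The arm moves only by the tool move_arm, never from a script. Its argument "motion" is a list of rows, each a list of 6 numbers: the shift along the tool's x, y, z in m, then the turn, a rotation vector about the tool's x, y, z in rad. A call has exactly 5 rows; each row is the pose to reach, as a shift and turn from the pose commanded when the call began, along the tool's axes at that moment; what a row does not reach only later rows make up. A row lasts 1/8 s, in which the tool goes at most 62.5 mm and 10.7 degrees, less where a joint would pass 70% of its speed; a pose out of reach is approached as far as the arm can. A call with a gripper value outside its range is refused whole. "gripper" is the opening, from 0 (shut) to 1 (fully open), set as the call begins (left out, the last holds). The fingers move at their own pace and stop on an object; "squeeze" is the grip in N (left out, the last holds). Time passes only in rows, so rows that repeat a pose let the fingers close, or fill a call up. It gives the time, the measured TCP pose, the force, the opening and the grip force at its end, in the units of the state.
- r.sense(): the state, without advancing time (a new reading comes with each control period).
- r.snapshot(name): name is "side" or "top" or "wrist"; returns a dict with "pixels" (400x640x3 uint8, red, green, blue), "fov_y" (degrees; the focal length in pixels is half the picture's height over the tangent of half this angle, whatever the lens; pixels are square), "cx", "cy" (the principal point, pixels), "k1" (the pictures are not rectified: a ray, as slopes to the right and down, at radius r is drawn at 1 + k1 r^2 times it, then the intrinsics apply), "camera_from_world" (4x4, takes a point from world to camera coordinates). Camera axes: x right, y down, z forward; pixel columns grow to the right and rows downward; lengths in m; the calibration is good to about 2 mm. A picture is of the moment at which its call begins. There is no depth.
- r.close_job(): hands the job in; it is judged then, once.
The state is a dict: "time": time; "qpos": joint angles; "joint_velocities": joint speeds; "joint_torque": joint torques, N m; "eef_pos": TCP position; "tool_rot": TCP orientation; "force": force on the tool from outside, world axes, zero at the start; "ft_torque": the same for the moment, N m; "gripper_width": finger opening in m; "grip_force": force on a finger pad.
Only numpy, scipy, OpenCV 4.12 (cv2) and the standard library are available. Lean on these libraries where they do the work, as an engineer would, in place of code of your own. Each camera call takes 0.05 s, during which the arm holds its last target. There are 200 camera calls.

## Working session

There is one attempt and no reset: what is moved stays moved. The work goes in short steps, Python scripts to look and compute and a tool call to move; the robot and the scene stay as the last step left them, time stands still between calls to the robot, and variables do not carry over. Pictures are saved under pics/ and viewed, at most 14 in all, crops included, and the job is handed in when it is done.

Besides the shell and the picture viewer there is one more tool, called after "Call:" by a JSON object that holds its "api" and its "payload". move_arm: Moves the arm, as the interface text tells. Its arguments: {"type":"object","properties":{"motion":{"type":"array"},"gripper":{"type":"number"},"squeeze":{"type":"number"}},"required":["motion"]}

```bash
mkdir -p pics; ls; cat > h.py <<'E'
import numpy as np, cv2
from workcell import r
def snap(n,save=None):
    s=r.snapshot(n)
    if save: cv2.imwrite('pics/'+save+'.png',cv2.cvtColor(s['pixels'],cv2.COLOR_RGB2BGR))
    return s
def K(s):
    f=200/np.tan(np.radians(s['fov_y'])/2)
    return f
def ray(s,u,v):
    f=K(s); d=np.array([(u-s['cx'])/f,(v-s['cy'])/f]); rd=np.hypot(*d); x=rd
    for _ in range(30): x=rd/(1+s['k1']*x*x)
    d=d*(x/rd if rd>0 else 1)
    M=np.array(s['camera_from_world']); R=M[:3,:3]; t=M[:3,3]
    return -R.T@t, R.T@np.array([d[0],d[1],1])
def onz(s,u,v,z):
    o,d=ray(s,u,v); return (o+d*(z-o[2])/d[2])
def proj(s,p):
    M=np.array(s['camera_from_world']); c=M[:3,:3]@np.array(p)+M[:3,3]
    a=c[:2]/c[2]; a=a*(1+s['k1']*(a@a)); return a*K(s)+[s['cx'],s['cy']]
E
python3 - <<'E'
from h import *
for n in ['top','side','wrist']:
    s=snap(n,n+'0'); M=np.array(s['camera_from_world']); print(n,s['fov_y'],s['cx'],s['cy'],s['k1'],(-M[:3,:3].T@M[:3,3]).round(3)); print(M[:3,:3].round(2).tolist())
st=r.sense();print(st, r.pinch_z)
E
```

```text
pics
top 53.188656889901544 316.6798645209644 202.65604716993664 -0.018512473008605448 [ 0.321 -0.023  1.464]
[[0.03, -1.0, -0.01], [-0.98, -0.02, -0.18], [0.18, 0.02, -0.98]]
side 51.70254373296328 320.2321807222475 196.7017304288608 -0.05223235274383997 [0.54  0.898 0.701]
[[-1.0, -0.04, 0.01], [-0.03, 0.58, -0.82], [0.03, -0.82, -0.58]]
wrist 70.97210590967116 321.8978595213914 199.8367816991162 -0.0063087828519771075 [0.142 0.511 0.374]
[[0.41, 0.91, -0.0], [0.87, -0.39, 0.31], [0.28, -0.13, -0.95]]
{'time': 0.15, 'qpos': array([ 1.14898038e+00,  1.26269558e-01, -4.03793116e-02,  1.40544315e+00,
       -1.05797482e-05,  1.57077656e+00]), 'joint_velocities': array([-5.93612217e-04, -2.12814592e-03,  2.48740223e-03,  6.17927669e-04,
        7.06038006e-05,  1.96292291e-03]), 'joint_torque': array([ 1.21004647e-03, -4.36276603e+01,  3.53149903e+01,  1.35582182e-02,
       -3.64468212e-05,  1.24130355e-05]), 'eef_pos': array([0.21479297, 0.47863627, 0.19889115]), 'tool_rot': array([-3.14029696e+00,  1.05541259e-05,  2.71979649e+00]), 'force': array([ 0.32023215, -0.1170983 , -1.02565417]), 'ft_torque': array([ 0.00669151, -0.06305542, -0.02275374]), 'grip_force': 0.0, 'gripper_width': 0.08552967240599735} 0.0187
```

View pics/top0.png

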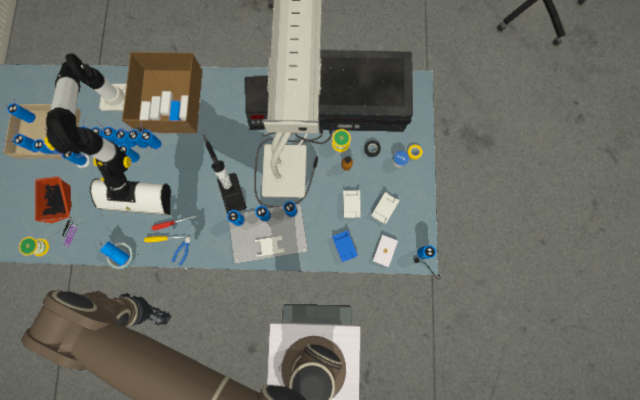

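View pics/side0.png

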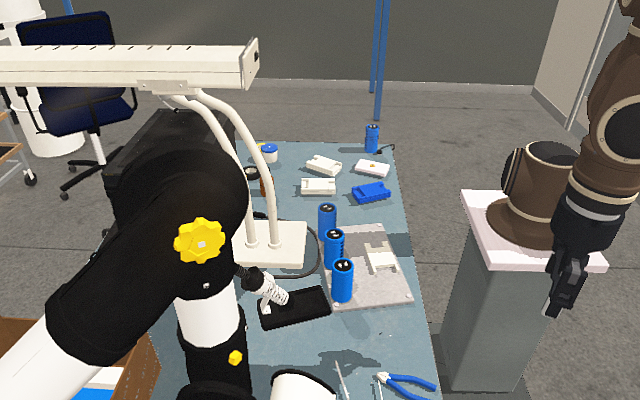

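The top view shows the board at (268,235), with row cans at (235,217), (262,212) and (291,209). There are white spacers at (352,203) and (385,207), the cap with its brass insert at (385,249), and a blue look-alike at (344,245). A spare can stands at (428,252), the bottle at (347,163) and the jar at (400,158). Blue things further left, at (117,252) and (120,137), look like scenery. I'll enlarge to confirm.

```bash
python3 - <<'E'
import cv2,numpy as np
t=cv2.imread('pics/top0.png')
a=cv2.resize(t[180:280,220:450],None,fx=3.4,fy=3.4,interpolation=cv2.INTER_CUBIC)
b=cv2.resize(t[50:280,0:230],(250,250));c=cv2.resize(t[110:170,90:180],(375,250),interpolation=cv2.INTER_CUBIC)
o=np.zeros((a.shape[0]+250,a.shape[1],3),np.uint8);o[:a.shape[0]]=a;o[a.shape[0]:,:250]=b;o[a.shape[0]:,260:635]=c
cv2.imwrite('pics/crop0.png',o);print(o.shape)
E
python3 - <<'E'
import sys;sys.path.insert(0,'.')
from h import *
s=r.snapshot('top')
for n,(u,v),z in [('ca',(235,217),.107),('cb',(262,212),.107),('cc',(291,209),.107),('spare',(428,252),.095),('s1',(352,203),.028),('s2',(385,207),.028),('cap',(385,249),.02),('lamp',(284,170),.02),('leftcan',(117,252),.05),('bin',(50,200),.05),('clus',(120,137),.095),('edge',(437,270),0)]: print(n,onz(s,u,v,z).round(3))
E
```

```text
(590, 782, 3)
ca [0.51  0.283 0.107]
cb [0.53  0.19  0.107]
cc [0.543 0.091 0.107]
spare [ 0.408 -0.38   0.095]
s1 [ 0.583 -0.125  0.028]
s2 [ 0.572 -0.245  0.028]
cap [ 0.42  -0.246  0.02 ]
lamp [0.704 0.13  0.02 ]
leftcan [0.381 0.71  0.05 ]
bin [0.563 0.983 0.05 ]
clus [0.794 0.725 0.095]
edge [ 0.351 -0.436  0.   ]
```

View pics/crop0.png

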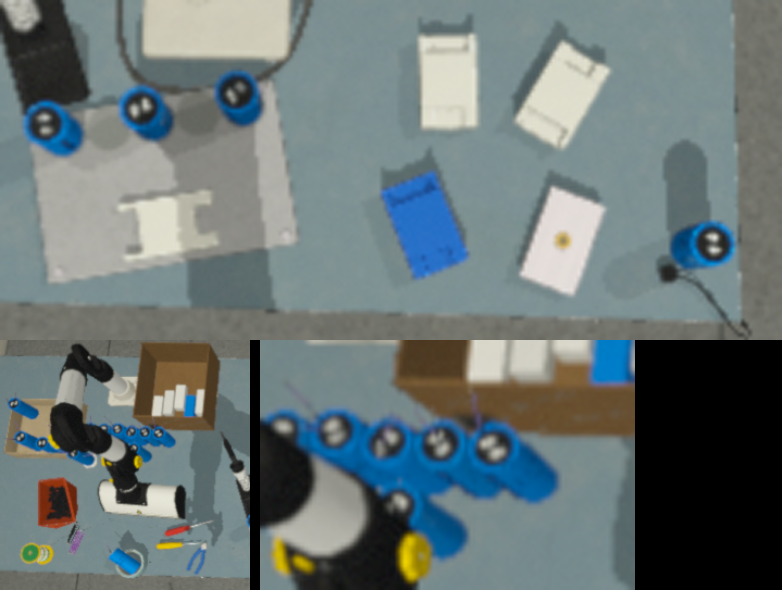

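There is one reachable spare can at (428,252). The cans at the top left are beyond reach, in another arm's area. There are two spacers (white and notched) and the cap (white plate with the brass dot). The blue block at (344,245) is the look-alike. Next I'll look from close by.

```bash
cat >> h.py <<'E'
from scipy.spatial.transform import Rotation as Ro
def plan(ts,start=None):
    if start is None:
        st=r.sense(); p=np.array(st['eef_pos']); R=Ro.from_euler('xyz',st['tool_rot'])
    else: p=np.array(start[:3]); R=Ro.from_euler('xyz',[np.pi,0,start[3]])
    for t in ts:
        q=np.array(t[:3]); Q=Ro.from_euler('xyz',[np.pi,0,t[3]])
        d=R.inv().apply(q-p); w=(R.inv()*Q).as_rotvec()
        print('->',t,'D',d.round(4).tolist(),w.round(4).tolist(),'len',np.linalg.norm(d).round(3)); p,R=q,Q
E
python3 -c "
from h import *
plan([(.33,.31,.25,2.2),(.45,.15,.25,1.74),(.45,-.10,.25,1.74),(.45,-.25,.25,1.74)])"
```

```text
-> (0.33, 0.31, 0.25, 2.2) D [-0.1742, -0.1068, -0.0509] [-0.0009, 0.0003, 0.5198] len 0.211
-> (0.45, 0.15, 0.25, 1.74) D [-0.2, 0.0029, 0.0] [0.0, -0.0, 0.46] len 0.2
-> (0.45, -0.1, 0.25, 1.74) D [-0.2464, -0.0421, -0.0] [0.0, 0.0, 0.0] len 0.25
-> (0.45, -0.25, 0.25, 1.74) D [-0.1479, -0.0253, -0.0] [0.0, 0.0, 0.0] len 0.15
```

Call:
{"api": "move_arm", "payload": {"motion": [[-0.044, -0.027, -0.013, 0, 0, 0.13], [-0.087, -0.053, -0.025, 0, 0, 0.26], [-0.131, -0.08, -0.038, 0, 0, 0.39], [-0.174, -0.107, -0.051, 0, 0, 0.52], [-0.174, -0.107, -0.051, 0, 0, 0.52]], "gripper": 1}}

```text
time: 0.82
eef_pos: [0.3315, 0.3081, 0.2517]
tool_rot: [3.14, 0.0, 2.194]
force: [0.8, 0.7, -0.2]
gripper_width: 0.0855
grip_force: 0.0
```

Call:
{"api": "move_arm", "payload": {"motion": [[-0.05, 0.001, 0, 0, 0, 0.115], [-0.1, 0.001, 0, 0, 0, 0.23], [-0.15, 0.002, 0, 0, 0, 0.345], [-0.2, 0.003, 0, 0, 0, 0.46], [-0.2, 0.003, 0, 0, 0, 0.46]]}}

```text
time: 1.45
eef_pos: [0.4511, 0.1487, 0.2496]
tool_rot: [-3.14, 0.0, 1.736]
force: [-0.2, -0.1, -0.3]
gripper_width: 0.0853
grip_force: 0.0
```

```bash
python3 -c "
from h import *
import pickle
s=snap('wrist','w1');pickle.dump(s,open('w1.pkl','wb'))
st=r.sense();print(st['time'],st['eef_pos'],st['tool_rot'])"
```

```text
1.5 [0.450248   0.14982388 0.24973702] [-3.14017984e+00 -3.05873288e-04  1.73873951e+00]
```

Call:
{"api": "move_arm", "payload": {"motion": [[-0.06, -0.01, 0, 0, 0, 0], [-0.12, -0.02, 0, 0, 0, 0], [-0.18, -0.03, 0, 0, 0, 0], [-0.246, -0.042, 0, 0, 0, 0], [-0.246, -0.042, 0, 0, 0, 0]]}}

```text
time: 2.12
eef_pos: [0.4496, -0.1011, 0.2502]
tool_rot: [-3.141, -0.0, 1.737]
force: [0.5, 0.5, -0.1]
gripper_width: 0.0854
grip_force: 0.0
```

Call:
{"api": "move_arm", "payload": {"motion": [[-0.05, -0.008, 0, 0, 0, 0], [-0.1, -0.017, 0, 0, 0, 0], [-0.148, -0.025, 0, 0, 0, 0], [-0.148, -0.025, 0, 0, 0, 0], [-0.148, -0.025, 0, 0, 0, 0]]}}

```text
time: 2.75
eef_pos: [0.4507, -0.2477, 0.2503]
tool_rot: [-3.141, -0.001, 1.742]
force: [-0.2, -0.4, -0.2]
gripper_width: 0.0853
grip_force: 0.0
```

```bash
python3 -c "
from h import *
import pickle
s=snap('wrist','w2');pickle.dump(s,open('w2.pkl','wb'))
st=r.sense();print(st['time'],st['eef_pos'],st['tool_rot'])"
```

```text
2.8 [ 0.45066831 -0.247514    0.25051145] [ 3.14152267e+00 -7.14439371e-04  1.74264243e+00]
```

View pics/w1.png

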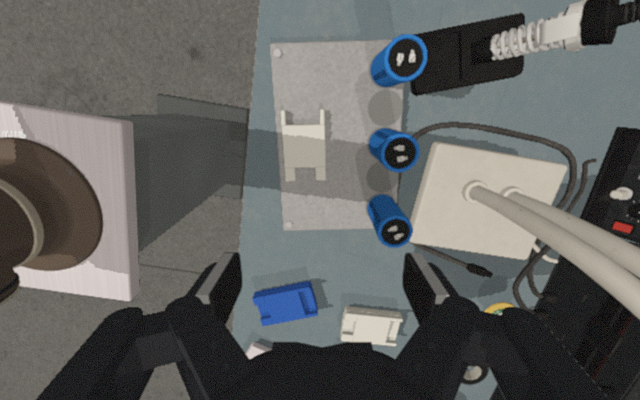

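View pics/w2.png

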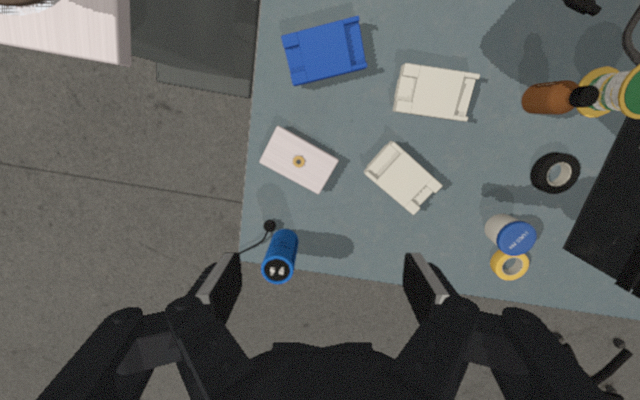

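In w1, board corner screws are at (278,52) and (288,226), the foot is at (304,146), and the empty seats are at (384,107) and (378,177). Row can tops are at (407,58), (401,154) and (396,232). In w2, the spare can top is at (277,271), the spacers are at (437,93) and (403,178), and the cap is at (299,160). I'll measure by masks.

```bash
python3 - <<'E'
from h import *
import pickle
s1=pickle.load(open('w1.pkl','rb'));s2=pickle.load(open('w2.pkl','rb'))
def comps(m,amin,amax):
    n,l,st,c=cv2.connectedComponentsWithStats(m.astype(np.uint8)); return [(i,st[i],c[i],l==i) for i in range(1,n) if amin<st[i][4]<amax]
def rect(s,m,z):
    cs,_=cv2.findContours(m.astype(np.uint8),cv2.RETR_EXTERNAL,cv2.CHAIN_APPROX_NONE); c=max(cs,key=cv2.contourArea)[:,0,:]
    P=np.array([onz(s,u,v,z)[:2] for u,v in c]); return cv2.minAreaRect((P*1000).astype(np.float32))
for nm,s in (('w1',s1),('w2',s2)):
    im=s['pixels'];hsv=cv2.cvtColor(im,cv2.COLOR_RGB2HSV);H,S,V=[hsv[...,i].astype(int) for i in range(3)]
    white=(S<45)&(V>175)
    white[:, :240]=0
    for i,st,c,m in comps(white,600,6000): print(nm,'white',st,c.round(0),rect(s,m,.028 if nm=='w2' else .022))
    blue=(H>98)&(H<118)&(S>150)
    for i,st,c,m in comps(blue,200,6000):
        x,y,w,h,a=st
        cs,_=cv2.findContours(m.astype(np.uint8),cv2.RETR_EXTERNAL,cv2.CHAIN_APPROX_NONE);hull=np.zeros(m.shape,np.uint8);cv2.fillConvexPoly(hull,cv2.convexHull(max(cs,key=len)),1)
        dk=(hull>0)&(~m)
        print(nm,'blue',st, 'inner',[(q[2].round(1),q[1][4]) for q in comps(dk,40,2000)])
a=cv2.cvtColor(s1['pixels'],cv2.COLOR_RGB2BGR)[30:250,260:420];b=cv2.cvtColor(s2['pixels'],cv2.COLOR_RGB2BGR)[50:290,250:490]
a=cv2.resize(a,None,fx=2.7,fy=2.7,interpolation=2);b=cv2.resize(b,None,fx=1.5,fy=1.5,interpolation=2)
o=np.zeros((594,a.shape[1]+b.shape[1],3),np.uint8);o[:a.shape[0],:a.shape[1]]=a;o[:b.shape[0],a.shape[1]:]=b;cv2.imwrite('pics/crop1.png',o);print(o.shape)
E
```

```text
w1 white [544   4  39  40 998] [564.  26.] ((720.7426147460938, 374.83868408203125), (44.97784423828125, 41.880699157714844), 19.430988311767578)
w1 white [280 109  45  32 662] [304. 128.] ((414.7565612792969, 200.2282257080078), (60.11882019042969, 41.686119079589844), 10.375320434570312)
w1 white [578 252  62  59 866] [617. 282.] ((967.5588989257812, 43.27989196777344), (29.558752059936523, 179.9248504638672), 61.061790466308594)
w1 white [ 341  313   61   33 1437] [369. 329.] ((583.76416015625, -128.88119506835938), (103.81488037109375, 60.58650207519531), 2.1838207244873047)
w1 blue [ 371   35   57   51 1143] inner [(array([405.2,  57.3]), np.int32(972))]
w1 blue [369 129  50  43 857] inner [(array([399.7, 152.7]), np.int32(707))]
w1 blue [368 195  44  52 991] inner [(array([395. , 231.3]), np.int32(529))]
w1 blue [ 253  282   64   44 1962] inner []
w2 white [ 395   64   85   57 3430] [434.  92.] ((582.1202392578125, -124.11772155761719), (102.88347625732422, 59.47116470336914), 2.1247005462646484)
w2 white [ 260  127   78   67 2635] [298. 160.] ((415.9774169921875, -245.48641967773438), (57.89402389526367, 97.0209732055664), 70.40380859375)
w2 white [ 365  142   77   72 2654] [402. 177.] ((569.2664184570312, -245.38604736328125), (59.34502410888672, 102.92317962646484), 60.16279602050781)
w2 blue [ 282   17   85   68 3931] inner [(array([361.8,  41.2]), np.int32(62))]
w2 blue [ 261  229   37   55 1017] inner [(array([276.7, 269.5]), np.int32(414))]
(594, 792, 3)
```

View pics/crop1.png

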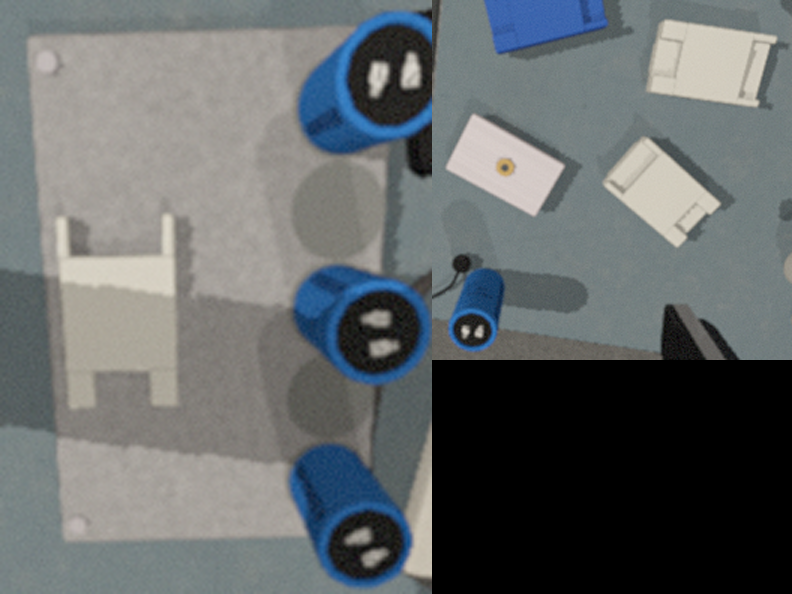

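```bash
python3 - <<'E'
from h import *
import pickle
s1=pickle.load(open('w1.pkl','rb'));s2=pickle.load(open('w2.pkl','rb'))
f=np.array([onz(s1,u,v,.022)[:2] for u,v in [(281.1,109.3),(324.1,109.3),(325.9,180.4),(285.2,181.1)]]);print('foot',f.round(4).tolist(),f.mean(0).round(4))
tops=np.array([onz(s1,u,v,.104)[:2] for u,v in [(405.2,57.6),(399.7,152.7),(395,231.3)]]);print('tops',tops.round(4).tolist())
seats=np.array([onz(s1,u,v,.012)[:2] for u,v in [(385.2,107.8),(381.9,176.7)]]);print('seats',seats.round(4).tolist())
scr=np.array([onz(s1,u,v,.013)[:2] for u,v in [(277.5,52.8),(288.7,224.2)]]);print(scr.round(4).tolist())
y=(f[0]+f[1]-f[2]-f[3]); print('yaw foot',np.arctan2(-y[0],y[1]), 'row',np.arctan2(-(tops[0]-tops[2])[0],(tops[0]-tops[2])[1]), 'scr',np.arctan2(-(scr[0]-scr[1])[0],(scr[0]-scr[1])[1]))
c=onz(s2,276.7,269.5,.092);print('can',c)
E
```

```text
foot [[0.3831, 0.2161], [0.4411, 0.2258], [0.4604, 0.1277], [0.4013, 0.1167]] [0.4215 0.1716]
tops [[0.5146, 0.29], [0.5333, 0.1938], [0.552, 0.0977]]
seats [[0.5251, 0.2418], [0.5432, 0.1448]]
[[0.3686, 0.2857], [0.4147, 0.0451]]
yaw foot 0.187500000828188 row 0.1921584943162266 scr 0.1893507842169551
can [ 0.41213213 -0.38551268  0.092     ]
```

```bash
python3 -c "
from h import *
plan([(.412,-.3855,.20,1.76)])"
```

```text
-> (0.412, -0.3855, 0.2, 1.76) D [-0.1294, -0.0617, 0.0504] [0.0001, -0.0007, -0.0174] len 0.152
```

Call:
{"api": "move_arm", "payload": {"motion": [[-0.043, -0.02, 0.017, 0, 0, -0.006], [-0.086, -0.041, 0.034, 0, 0, -0.012], [-0.129, -0.062, 0.05, 0, 0, -0.017], [-0.129, -0.062, 0.05, 0, 0, -0.017], [-0.129, -0.062, 0.05, 0, 0, -0.017]]}}

```text
time: 3.42
eef_pos: [0.4114, -0.3856, 0.2009]
tool_rot: [3.141, -0.0, 1.758]
force: [-0.9, 0.4, 0.1]
gripper_width: 0.0852
grip_force: 0.0
```

```bash
python3 - <<'E'
from h import *
s=snap('wrist','w3')
im=s['pixels'];hsv=cv2.cvtColor(im,cv2.COLOR_RGB2HSV);H,S,V=[hsv[...,i].astype(int) for i in range(3)]
m=((H>98)&(H<118)&(S>150)).astype(np.uint8)
cs,_=cv2.findContours(m,cv2.RETR_EXTERNAL,cv2.CHAIN_APPROX_NONE);c=max(cs,key=cv2.contourArea)
hull=np.zeros(m.shape,np.uint8);cv2.fillConvexPoly(hull,cv2.convexHull(c),1)
d=((hull>0)&(m==0)).astype(np.uint8);n,l,st,ce=cv2.connectedComponentsWithStats(d);i=1+st[1:,4].argmax()
print(st[i],ce[i],cv2.boundingRect(c),onz(s,*ce[i],.092),r.sense()['eef_pos'])
st=r.sense();plan([(.412,-.3855,.06,1.76)])
E
```

```text
[306 172  33  32 814] [322.18796069 187.82800983] (302, 155, 42, 53) [ 0.41181165 -0.38588517  0.092     ] [ 0.41163129 -0.38558094  0.20126468]
-> (0.412, -0.3855, 0.06, 1.76) D [0.0001, 0.0003, 0.1413] [0.0008, 0.0003, -0.001] len 0.141
```

View pics/w3.png

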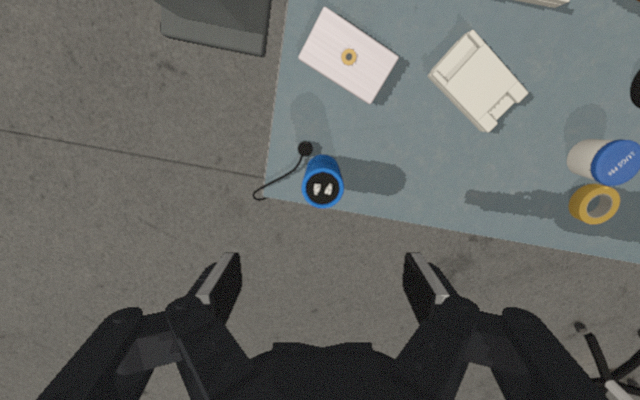

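The spare can top is at pixel (322,188), right where estimated. The view also shows spacer 2's long (wide) notch at its upper-left end. Lower and grip.

Call:
{"api": "move_arm", "payload": {"motion": [[0, 0, 0.04, 0, 0, 0], [0, 0, 0.08, 0, 0, 0], [0, 0, 0.12, 0, 0, 0], [0, 0, 0.156, 0, 0, 0], [0, 0, 0.156, 0, 0, 0]]}}

```text
time: 4.1
eef_pos: [0.4101, -0.3844, 0.0428]
tool_rot: [-3.139, -0.004, 1.759]
force: [0.2, -0.5, -0.2]
gripper_width: 0.0857
grip_force: 0.0
```

Call:
{"api": "move_arm", "payload": {"motion": [[0, 0, 0, 0, 0, 0], [0, 0, 0, 0, 0, 0], [0, 0, 0, 0, 0, 0], [0, 0, 0, 0, 0, 0], [0, 0, 0, 0, 0, 0]], "gripper": 0, "squeeze": 30}}

```text
time: 4.72
eef_pos: [0.412, -0.388, 0.0468]
tool_rot: [3.139, 0.003, 1.757]
force: [0.1, 1.2, 6.1]
gripper_width: 0.044
grip_force: 30.0
```

Call:
{"api": "move_arm", "payload": {"motion": [[0, 0, 0, 0, 0, 0], [0, 0, -0.01, 0, 0, 0], [0, 0, -0.03, 0, 0, 0], [0, 0, -0.05, 0, 0, 0], [0, 0, -0.05, 0, 0, 0]]}}

```text
time: 5.35
eef_pos: [0.4116, -0.388, 0.0966]
tool_rot: [3.14, 0.003, 1.757]
force: [0.9, -0.4, -2.4]
gripper_width: 0.044
grip_force: 31.1
```

```bash
python3 -c "
from h import *
plan([(.412,-.386,.22,1.761),(.46,-.12,.22,1.761),(.5428,.1455,.22,1.761)])"
```

```text
-> (0.412, -0.386, 0.22, 1.761) D [0.0016, 0.001, -0.1234] [0.002, 0.0029, -0.0043] len 0.123
-> (0.46, -0.12, 0.22, 1.761) D [0.2521, 0.0974, 0.0] [0.0, 0.0, 0.0] len 0.27
-> (0.5428, 0.1455, 0.22, 1.761) D [0.2451, 0.1315, 0.0] [0.0, 0.0, 0.0] len 0.278
```

Call:
{"api": "move_arm", "payload": {"motion": [[0, 0, -0.02, 0, 0, 0], [0.001, 0.001, -0.055, 0, 0, 0], [0.001, 0.001, -0.09, 0, 0, -0.002], [0.001, 0.001, -0.123, 0, 0, -0.004], [0.001, 0.001, -0.123, 0, 0, -0.004]]}}

```text
time: 5.98
eef_pos: [0.4124, -0.3868, 0.2194]
tool_rot: [3.139, 0.003, 1.761]
force: [0.3, -0.1, -2.4]
gripper_width: 0.0443
grip_force: 31.3
```

Call:
{"api": "move_arm", "payload": {"motion": [[0.03, 0.011, 0, 0, 0, 0], [0.085, 0.033, 0, 0, 0, 0], [0.14, 0.054, 0, 0, 0, 0], [0.195, 0.075, 0, 0, 0, 0], [0.252, 0.097, 0, 0, 0, 0]]}}

```text
time: 6.6
eef_pos: [0.4586, -0.1183, 0.2153]
tool_rot: [-3.139, -0.001, 1.76]
force: [1.1, -0.3, -1.9]
gripper_width: 0.0442
grip_force: 31.2
```

Call:
{"api": "move_arm", "payload": {"motion": [[0.052, 0.028, 0, 0, 0, 0], [0.105, 0.056, 0, 0, 0, 0], [0.158, 0.085, 0, 0, 0, 0], [0.21, 0.112, 0, 0, 0, 0], [0.245, 0.131, 0, 0, 0, 0]]}}

```text
time: 7.22
eef_pos: [0.5412, 0.1476, 0.2149]
tool_rot: [-3.139, 0.0, 1.763]
force: [0.1, 0.5, -2.3]
gripper_width: 0.044
grip_force: 31.2
```

Call:
{"api": "move_arm", "payload": {"motion": [[0, 0, 0, 0, 0, 0], [0, 0, 0, 0, 0, 0], [0, 0, 0, 0, 0, 0], [0, 0, 0, 0, 0, 0], [0, 0, 0, 0, 0, 0]]}}

```text
time: 7.85
eef_pos: [0.5416, 0.1445, 0.2178]
tool_rot: [3.141, -0.0, 1.76]
force: [0.2, -0.7, -2.3]
gripper_width: 0.0438
grip_force: 31.3
```

```bash
python3 - <<'E'
from h import *
import pickle
s=snap('wrist','w4');pickle.dump(s,open('w4.pkl','wb'))
im=s['pixels'];hsv=cv2.cvtColor(im,cv2.COLOR_RGB2HSV);H,S,V=[hsv[...,i].astype(int) for i in range(3)]
m=((H>98)&(H<118)&(S>150)).astype(np.uint8)
cs,_=cv2.findContours(m,cv2.RETR_EXTERNAL,cv2.CHAIN_APPROX_NONE)
e=r.sense()['eef_pos'];print(e,r.sense()['tool_rot'])
for c in cs:
    if cv2.contourArea(c)<300: continue
    hull=np.zeros(m.shape,np.uint8);cv2.fillConvexPoly(hull,cv2.convexHull(c),1)
    d=((hull>0)&(m==0)).astype(np.uint8);n,l,st,ce=cv2.connectedComponentsWithStats(d)
    if n<2: continue
    i=1+st[1:,4].argmax();print(cv2.boundingRect(c),st[i],ce[i].round(1),onz(s,*ce[i],.104).round(4),onz(s,*ce[i],e[2]-.045+.092).round(4))
E
```

```text
[0.54161643 0.14464776 0.21772972] [3.14114584e+00 2.18899024e-05 1.75993092e+00]
(280, 182, 85, 117) [ 289  233   67   58 2994] [321.9 261.9] [0.5588 0.0547 0.104 ] [0.5408 0.148  0.2647]
(302, 115, 43, 46) [306 121  35  36 938] [323.2 138.4] [0.5336 0.194  0.104 ] [0.5296 0.2097 0.2647]
(300, 1, 49, 67) [ 304    6   39   45 1322] [323.   28.1] [0.5148 0.2902 0.104 ] [0.5213 0.2524 0.2647]
```

View pics/w4.png

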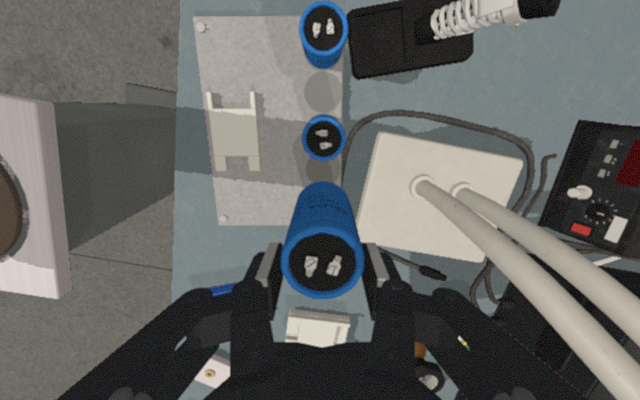

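The held can top is at (322,262), offset about +3 mm along the row from the TCP. Row cans are at (323,138) and (323,28). I'll correct and go lower.

```bash
python3 -c "
from h import *
plan([(.5432,.1427,.168,1.761)])"
```

```text
-> (0.5432, 0.1427, 0.168, 1.761) D [-0.0022, 0.0012, 0.0497] [0.0004, 0.0, -0.0011] len 0.05
```

Call:
{"api": "move_arm", "payload": {"motion": [[-0.001, 0.001, 0.015, 0, 0, 0], [-0.002, 0.001, 0.03, 0, 0, 0], [-0.002, 0.001, 0.045, 0, 0, 0], [-0.002, 0.001, 0.05, 0, 0, 0], [-0.002, 0.001, 0.05, 0, 0, 0]]}}

```text
time: 8.52
eef_pos: [0.5426, 0.1434, 0.167]
tool_rot: [-3.141, 0.0, 1.761]
force: [-0.6, 0.4, -1.9]
gripper_width: 0.0438
grip_force: 31.3
```

Call:
{"api": "move_arm", "payload": {"motion": [[0, 0, 0, 0, 0, 0], [0, 0, 0, 0, 0, 0], [0, 0, 0, 0, 0, 0], [0, 0, 0, 0, 0, 0], [0, 0, 0, 0, 0, 0]]}}

```text
time: 9.15
eef_pos: [0.543, 0.1434, 0.1675]
tool_rot: [3.142, -0.0, 1.761]
force: [0.6, -0.8, -1.2]
gripper_width: 0.0442
grip_force: 31.3
```

```bash
cat >> h.py <<'E'
def cans(s,zs):
    im=s['pixels'];hsv=cv2.cvtColor(im,cv2.COLOR_RGB2HSV);H,S,V=[hsv[...,i].astype(int) for i in range(3)]
    m=((H>98)&(H<118)&(S>150)).astype(np.uint8)
    cs,_=cv2.findContours(m,cv2.RETR_EXTERNAL,cv2.CHAIN_APPROX_NONE)
    for c in cs:
        if cv2.contourArea(c)<300: continue
        hull=np.zeros(m.shape,np.uint8);cv2.fillConvexPoly(hull,cv2.convexHull(c),1)
        d=((hull>0)&(m==0)).astype(np.uint8);n,l,st,ce=cv2.connectedComponentsWithStats(d)
        if n<2: continue
        i=1+st[1:,4].argmax();print(cv2.boundingRect(c),ce[i].round(1),[onz(s,*ce[i],z).round(4).tolist() for z in zs])
E
python3 - <<'E'
from h import *
s=snap('wrist','w5');e=r.sense()['eef_pos'];print(e,r.sense()['tool_rot']);cans(s,[.104,e[2]+.047])
s=snap('top','t5');cans(s,[.104,e[2]+.047])
E
```

```text
[0.54297363 0.14339938 0.16752971] [3.14154143e+00 2.68359199e-05 1.76077262e+00]
(280, 182, 86, 117) [322.  261.9] [[0.5547, 0.0828, 0.104], [0.5422, 0.1469, 0.2145]]
(297, 115, 52, 55) [322.4 142.7] [[0.5336, 0.1942, 0.104], [0.5309, 0.2067, 0.2145]]
(293, 0, 60, 60) [322.  15.] [[0.5157, 0.2854, 0.104], [0.5213, 0.2556, 0.2145]]
(100, 242, 29, 23) [109.5 257.8] [[0.3583, 0.706, 0.104], [0.3553, 0.6467, 0.2145]]
(333, 231, 24, 31) [338.  252.5] [[0.3982, -0.0739, 0.104], [0.392, -0.0698, 0.2145]]
(13, 134, 46, 19) [ 48.8 146.3] [[0.7508, 0.9783, 0.104], [0.7159, 0.897, 0.2145]]
(91, 127, 70, 36) [142.4 150.6] [[0.7416, 0.6326, 0.104], [0.7075, 0.5793, 0.2145]]
```

Call:
{"api": "move_arm", "payload": {"motion": [[-0.001, 0, 0.02, 0, 0, 0], [-0.001, 0, 0.04, 0, 0, 0], [-0.001, 0, 0.06, 0, 0, 0], [-0.001, 0, 0.08, 0, 0, 0], [-0.001, 0, 0.09, 0, 0, 0]]}}

```text
time: 9.88
eef_pos: [0.5425, 0.1423, 0.0763]
tool_rot: [-3.14, 0.0, 1.761]
force: [-0.4, -0.5, -1.7]
gripper_width: 0.0442
grip_force: 31.4
```

Call:
{"api": "move_arm", "payload": {"motion": [[0, 0, 0.005, 0, 0, 0], [0, 0, 0.01, 0, 0, 0], [0, 0, 0.015, 0, 0, 0], [0, 0, 0.018, 0, 0, 0], [0, 0, 0.018, 0, 0, 0]]}}

```text
time: 10.5
eef_pos: [0.5431, 0.1424, 0.0594]
tool_rot: [-3.141, 0.0, 1.761]
force: [0.8, -0.8, -1.6]
gripper_width: 0.044
grip_force: 31.4
```

```bash
python3 - <<'E'
from h import *
s=snap('wrist','w6');st=r.sense();e=st['eef_pos'];print(e,st['force'],st['tool_rot']);cans(s,[.104,e[2]+.047])
E
```

```text
[0.54319434 0.14245274 0.05956307] [-0.05092353  0.11094581 -2.50213141] [ 3.14149519e+00 -4.06119105e-07  1.76077955e+00]
(178, 367, 44, 33) [193.1 378.5] [[0.4796, 0.0487, 0.104], [0.4806, 0.0521, 0.1066]]
(277, 116, 93, 227) [323.  166.7] [[0.5334, 0.1945, 0.104], [0.5333, 0.195, 0.1066]]
(289, 0, 67, 34) [355.    3.5] [[0.5334, 0.2617, 0.104], [0.5333, 0.2609, 0.1066]]
```

Call:
{"api": "move_arm", "payload": {"motion": [[0, 0, 0.001, 0, 0, 0], [0, 0, 0.002, 0, 0, 0], [0, 0, 0.003, 0, 0, 0], [0, 0, 0.003, 0, 0, 0], [0, 0, 0.003, 0, 0, 0]]}}

```text
time: 11.18
eef_pos: [0.5438, 0.1427, 0.0587]
tool_rot: [3.139, -0.001, 1.761]
force: [-3.9, -0.6, 11.2]
gripper_width: 0.044
grip_force: 32.5
```

Call:
{"api": "move_arm", "payload": {"motion": [[0, 0, 0, 0, 0, 0], [0, 0, 0, 0, 0, 0], [0, 0, 0, 0, 0, 0], [0, 0, 0, 0, 0, 0], [0, 0, 0, 0, 0, 0]], "gripper": 0.75}}

```text
time: 11.8
eef_pos: [0.5431, 0.1424, 0.0563]
tool_rot: [-3.141, 0.0, 1.761]
force: [-0.0, -0.2, 0.8]
gripper_width: 0.0641
grip_force: 0.0
```

Call:
{"api": "move_arm", "payload": {"motion": [[0, 0, -0.03, 0, 0, 0], [0, 0, -0.07, 0, 0, 0], [0, 0, -0.12, 0, 0, 0], [0, 0, -0.17, 0, 0, 0], [0, 0, -0.19, 0, 0, 0]]}}

```text
time: 12.42
eef_pos: [0.5441, 0.1427, 0.25]
tool_rot: [3.137, -0.0, 1.761]
force: [0.7, 0.2, -0.5]
gripper_width: 0.0645
grip_force: 0.0
```

```bash
python3 - <<'E'
from h import *
s=snap('wrist','w7');st=r.sense();e=st['eef_pos'];print(e,st['force'],st['tool_rot']);cans(s,[.104])
plan([(.55,-.05,.25,1.69)])
E
```

```text
[0.54446119 0.14277317 0.25135559] [0.41950187 0.5046985  1.97685306] [ 3.13525249e+00 -4.11757326e-04  1.76076594e+00]
(302, 113, 39, 119) [320.8 133.4] [[0.5336, 0.194, 0.104]]
(300, 10, 44, 59) [320.4  34.2] [[0.5148, 0.2903, 0.104]]
-> (0.55, -0.05, 0.25, 1.69) D [-0.1904, -0.031, 0.0011] [0.0063, -0.0006, 0.0708] len 0.193
```

```bash
python3 -c "
from h import *
plan([(.57,-.14,.20,1.66)])"
```

```text
-> (0.57, -0.14, 0.2, 1.66) D [-0.2825, -0.0286, 0.0511] [0.0063, -0.0007, 0.1008] len 0.289
```

Call:
{"api": "move_arm", "payload": {"motion": [[-0.055, -0.006, 0.01, 0, 0, 0.02], [-0.11, -0.011, 0.02, 0, 0, 0.04], [-0.165, -0.017, 0.03, 0, 0, 0.06], [-0.225, -0.023, 0.04, 0.003, 0, 0.08], [-0.282, -0.029, 0.051, 0.005, 0, 0.1]], "gripper": 1}}

```text
time: 13.1
eef_pos: [0.5676, -0.1418, 0.1944]
tool_rot: [-3.136, 0.0, 1.66]
force: [0.9, 0.9, 0.6]
gripper_width: 0.0851
grip_force: 0.0
```

Call:
{"api": "move_arm", "payload": {"motion": [[0, 0, 0, 0, 0, 0], [0, 0, 0, 0, 0, 0], [0, 0, 0, 0, 0, 0], [0, 0, 0, 0, 0, 0], [0, 0, 0, 0, 0, 0]]}}

```text
time: 13.72
eef_pos: [0.5681, -0.1391, 0.1958]
tool_rot: [-3.137, 0.0, 1.662]
force: [-0.3, -0.7, 0.6]
gripper_width: 0.0853
grip_force: 0.0
```

```bash
cat >> h.py <<'E'
def whites(s,z,amin=800,amax=12000,x0=0):
    im=s['pixels'];hsv=cv2.cvtColor(im,cv2.COLOR_RGB2HSV)
    m=((hsv[...,1]<45)&(hsv[...,2]>165)).astype(np.uint8); m[:,:x0]=0
    n,l,st,c=cv2.connectedComponentsWithStats(m)
    for i in range(1,n):
        if not amin<st[i][4]<amax: continue
        cs,_=cv2.findContours((l==i).astype(np.uint8),cv2.RETR_EXTERNAL,cv2.CHAIN_APPROX_NONE); k=max(cs,key=cv2.contourArea)[:,0,:]
        P=np.array([onz(s,u,v,z)[:2] for u,v in k])*1000
        R=cv2.minAreaRect(P.astype(np.float32)); b=cv2.boxPoints(R)
        print(st[i],c[i].round(0),'ctr',np.round(R[0],1),'size',np.round(R[1],1),'ang',np.round(R[2],1),'longdir deg',round((R[2] if R[1][0]>R[1][1] else R[2]+90),1))
E
python3 - <<'E'
from h import *
s=snap('wrist','w8');st=r.sense();print(st['eef_pos'],st['tool_rot']);whites(s,.028)
E
```

```text
[ 0.56808137 -0.13927531  0.19576557] [-3.13706019e+00  3.87969500e-04  1.66200214e+00]
[ 375    0  199   23 2490] [493.   7.] ctr [711.2  51.8] size [210.2  20.2] ang 5.4 longdir deg 5.4
[ 296  138   84   52 3736] [336. 163.] ctr [ 584.1 -123.9] size [99.2 60.1] ang 2.3 longdir deg 2.3
[ 166  208   81   55 2415] [203. 236.] ctr [ 419.1 -242.7] size [58.5 97.1] ang 70.4 longdir deg 160.4
[ 276  215   83   70 2757] [316. 249.] ctr [ 570.2 -245.8] size [ 60.2 102.2] ang 60.1 longdir deg 150.1
```

View pics/w8.png

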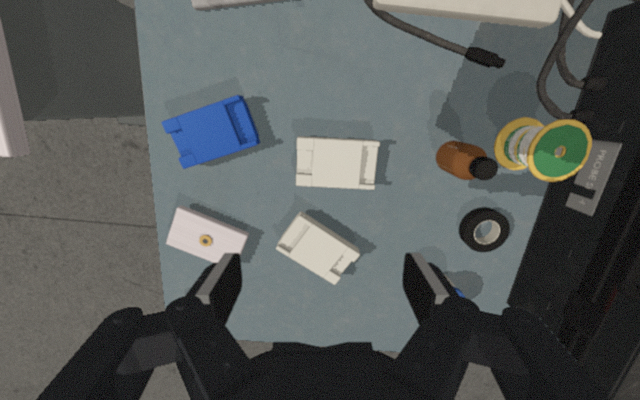

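```bash
python3 -c "
import cv2
a=cv2.imread('pics/w8.png')[125:290,155:395];cv2.imwrite('pics/crop8.png',cv2.resize(a,None,fx=3.3,fy=3.3,interpolation=2))"
```

```text
(no output)
```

View pics/crop8.png

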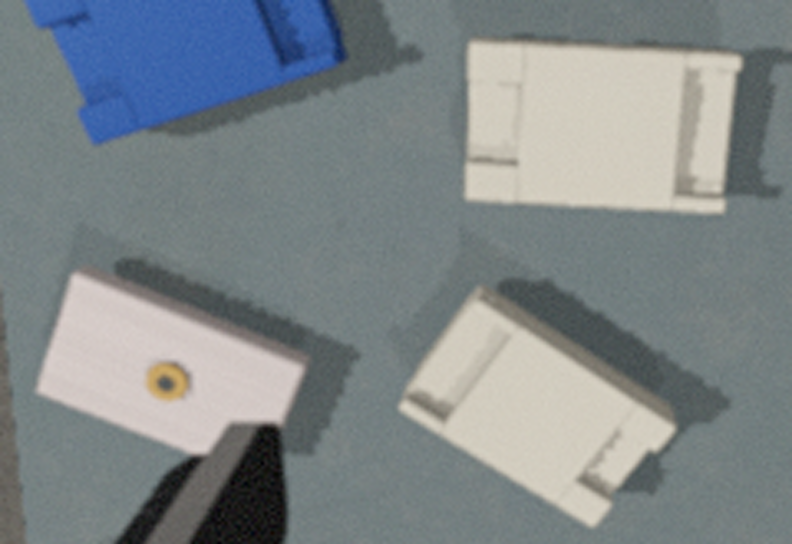

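The enlarged crop shows spacer 1 at (605,125) with its wide notch at the right (+x) end, and spacer 2 at (540,405) with its wide notch at the upper left (heading 150°). The cap at (170,360) hides its lugs. The blue block at (190,60) is the look-alike and stays. Next is a close look above spacer 1.

```bash
python3 -c "
from h import *
s=r.snapshot('wrist')
print('bottle',onz(s,484,168,.088),'spool',onz(s,558,150,.05))
plan([(.583,-.124,.20,.85),(.583,-.124,.13,.04)])"
```

```text
bottle [ 0.73067931 -0.10316017  0.088     ] spool [ 0.83190666 -0.08072002  0.05      ]
-> (0.583, -0.124, 0.2, 0.85) D [0.014, 0.0163, -0.0044] [-0.0043, 0.0022, 0.8116] len 0.022
-> (0.583, -0.124, 0.13, 0.04) D [0.0, -0.0, 0.07] [0.0, -0.0, 0.81] len 0.07
```

Call:
{"api": "move_arm", "payload": {"motion": [[0.003, 0.003, 0, 0, 0, 0.165], [0.006, 0.007, 0, 0, 0, 0.33], [0.01, 0.011, -0.002, 0, 0, 0.5], [0.014, 0.014, -0.004, 0, 0, 0.66], [0.014, 0.016, -0.004, -0.004, 0.002, 0.812]]}}

```text
time: 14.45
eef_pos: [0.5829, -0.1242, 0.1996]
tool_rot: [-3.141, 0.0, 0.844]
force: [1.0, 0.2, -0.2]
gripper_width: 0.0854
grip_force: 0.0
```

Call:
{"api": "move_arm", "payload": {"motion": [[0, 0, 0.014, 0, 0, 0.165], [0, 0, 0.028, 0, 0, 0.33], [0, 0, 0.042, 0, 0, 0.49], [0, 0, 0.056, 0, 0, 0.65], [0, 0, 0.07, 0, 0, 0.81]]}}

```text
time: 15.08
eef_pos: [0.5826, -0.1244, 0.129]
tool_rot: [3.142, 0.001, 0.034]
force: [0.3, 0.8, -0.6]
gripper_width: 0.0855
grip_force: 0.0
```

Call:
{"api": "move_arm", "payload": {"motion": [[0, 0, 0, 0, 0, 0], [0, 0, 0, 0, 0, 0], [0, 0, 0, 0, 0, 0], [0, 0, 0, 0, 0, 0], [0, 0, 0, 0, 0, 0]]}}

```text
time: 15.7
eef_pos: [0.5827, -0.1246, 0.1297]
tool_rot: [3.141, 0.0, 0.039]
force: [-0.6, -0.5, -0.1]
gripper_width: 0.0851
grip_force: 0.0
```

```bash
python3 - <<'E'
from h import *
s=snap('wrist','w9');st=r.sense();print(st['eef_pos'],st['tool_rot']);whites(s,.028,amax=30000)
E
```

```text
[ 0.5826698  -0.1246096   0.12959079] [3.14152172e+00 3.68399448e-04 3.90514025e-02]
[    0     0   148   160 19578] [73. 83.] ctr [675.4 121.9] size [135.7 147.2] ang 0.0 longdir deg 90.0
[ 291  139   61   95 4845] [321. 187.] ctr [ 584.2 -124. ] size [99.7 59.6] ang 2.2 longdir deg 2.2
[ 388  151  103  103 4576] [438. 202.] ctr [ 571.5 -246.6] size [59.1 98.7] ang 60.1 longdir deg 150.1
[  26  287   54   44 1074] [ 61. 307.] ctr [421.4 185.4] size [57.3 55.5] ang 11.1 longdir deg 11.1
[ 377  296   39   55 1056] [398. 327.] ctr [ 416.8 -230.1] size [35.8 74.7] ang 69.8 longdir deg 159.8
```

View pics/w9.png

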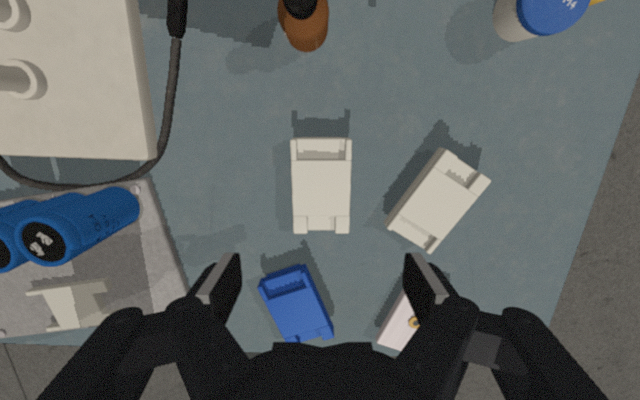

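Spacer 1 lies square below the gripper at (321,187), with its wide notch at the top (+x). Descend and grip.

Call:
{"api": "move_arm", "payload": {"motion": [[0.001, 0, 0.03, 0, 0, 0], [0.002, -0.001, 0.06, 0, 0, 0], [0.002, -0.001, 0.09, 0, 0, 0], [0.002, -0.001, 0.115, 0, 0, 0], [0.002, -0.001, 0.124, 0, 0, 0]]}}

```text
time: 16.38
eef_pos: [0.5833, -0.1233, 0.0038]
tool_rot: [-3.141, 0.003, 0.039]
force: [-0.0, -0.8, 1.0]
gripper_width: 0.0853
grip_force: 0.0
```

Call:
{"api": "move_arm", "payload": {"motion": [[0, 0, 0, 0, 0, 0], [0, 0, 0, 0, 0, 0], [0, 0, 0, 0, 0, 0], [0, 0, 0, 0, 0, 0], [0, 0, 0, 0, 0, 0]], "gripper": 0, "squeeze": 50}}

```text
time: 17.0
eef_pos: [0.5846, -0.1235, 0.0057]
tool_rot: [3.141, 0.0, 0.039]
force: [-0.5, -0.0, 0.7]
gripper_width: 0.0
grip_force: 0.0
```

```bash
python3 - <<'E'
from h import *
st=r.sense();print(st['eef_pos'],st['tool_rot'],st['force'],st['gripper_width'])
plan([(.584,-.124,.15,.038),(.54,.03,.17,.75),(.421,.172,.17,1.55),(.421,.172,.12,1.761)])
E
```

```text
[ 0.58462386 -0.12354785  0.00571322] [3.14143894e+00 1.84954143e-04 3.88082319e-02] [-5.07086231e-01 -2.54818100e-04  7.19074640e-01] 2.8091231728366753e-05
-> (0.584, -0.124, 0.15, 0.038) D [-0.0007, 0.0004, -0.1443] [0.0002, 0.0002, 0.0008] len 0.144
-> (0.54, 0.03, 0.17, 0.75) D [-0.0381, -0.1556, -0.02] [-0.0, 0.0, -0.712] len 0.161
-> (0.421, 0.172, 0.17, 1.55) D [0.0097, -0.185, -0.0] [0.0, 0.0, -0.8] len 0.185
-> (0.421, 0.172, 0.12, 1.761) D [0.0, -0.0, 0.05] [0.0, 0.0, -0.211] len 0.05
```

The gripper closed on nothing, so the block may have been knocked aside. Raise and measure.

Call:
{"api": "move_arm", "payload": {"motion": [[0, 0, -0.03, 0, 0, 0], [0, 0, -0.06, 0, 0, 0], [0, 0, -0.09, 0, 0, 0], [0, 0, -0.124, 0, 0, 0], [0, 0, -0.124, 0, 0, 0]], "gripper": 1}}

```text
time: 17.62
eef_pos: [0.5863, -0.1239, 0.1327]
tool_rot: [3.14, -0.005, 0.039]
force: [0.8, -0.5, -0.1]
gripper_width: 0.0849
grip_force: 0.0
```

```bash
python3 - <<'E'
from h import *
s=snap('wrist','w10');st=r.sense();print(st['eef_pos'],st['tool_rot']);whites(s,.028,amax=30000)
E
```

```text
[ 0.58537057 -0.12367124  0.13070982] [ 3.14088870e+00 -1.98589488e-03  3.88665169e-02]
[    0     0   151   163 20191] [75. 85.] ctr [678.1 124.1] size [151.6 140.9] ang 90.0 longdir deg 90.0
[ 291  143   61   93 4739] [321. 190.] ctr [ 584.4 -124. ] size [99.2 59.7] ang 2.3 longdir deg 2.3
[ 387  154  102  102 4440] [437. 205.] ctr [ 571.5 -246.6] size [59.1 98.5] ang 60.2 longdir deg 150.2
[  29  289   54   44 1056] [ 63. 309.] ctr [421.4 185.6] size [57.4 55.8] ang 10.7 longdir deg 10.7
[ 377  296   38   56 1052] [398. 328.] ctr [ 418. -230.] size [35.  77.2] ang 70.3 longdir deg 160.3
```

View pics/w10.png

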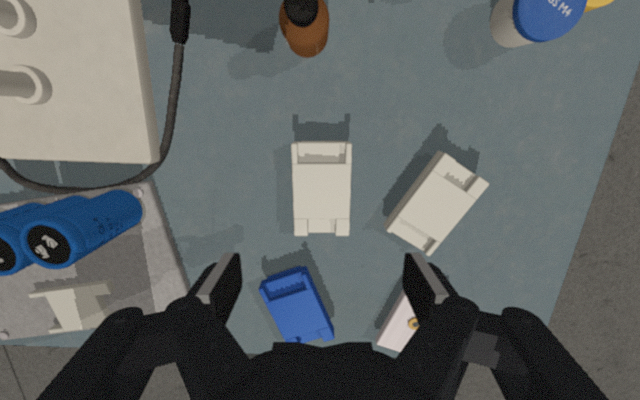

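The view shows spacer 1 unmoved at (321,190), so closing on nothing is odd. I'll descend again, close in stages and look.

Call:
{"api": "move_arm", "payload": {"motion": [[-0.001, 0, 0.03, 0, 0, 0], [-0.001, 0, 0.06, 0, 0, 0], [-0.001, 0, 0.09, 0, 0, 0], [-0.001, 0, 0.115, 0, 0, 0], [-0.001, 0, 0.124, 0, 0, 0]]}}

```text
time: 18.3
eef_pos: [0.5813, -0.1231, 0.0025]
tool_rot: [-3.14, 0.005, 0.039]
force: [-0.3, -0.3, -0.2]
gripper_width: 0.0854
grip_force: 0.0
```

Call:
{"api": "move_arm", "payload": {"motion": [[0, 0, 0, 0, 0, 0], [0, 0, 0, 0, 0, 0], [0, 0, 0, 0, 0, 0], [0, 0, 0, 0, 0, 0], [0, 0, 0, 0, 0, 0]], "gripper": 0.68, "squeeze": 50}}

```text
time: 18.92
eef_pos: [0.5836, -0.1236, 0.0058]
tool_rot: [3.141, 0.0, 0.039]
force: [0.4, 0.9, -0.4]
gripper_width: 0.0581
grip_force: 0.0
```

```bash
python3 - <<'E'
from h import *
st=r.sense();print(st['eef_pos'],st['tool_rot'],st['force'],st['gripper_width'],st['grip_force'])
a=snap('wrist')['pixels'];b=snap('side')['pixels']
a=cv2.resize(a[60:320,180:480],None,fx=1.5,fy=1.5);b=cv2.resize(b[120:240,240:440],None,fx=1.75,fy=1.75,interpolation=2)
o=np.zeros((390,800,3),np.uint8);o[:,:450]=a;o[:b.shape[0],450:450+b.shape[1]]=b
cv2.imwrite('pics/c11.png',cv2.cvtColor(o,cv2.COLOR_RGB2BGR))
E
```

```text
[ 0.58364246 -0.12360856  0.00575391] [3.14139518e+00 1.04135374e-04 3.87744459e-02] [ 0.3866256   0.89498969 -0.37759755] 0.05806516101455253 0.0
```

View pics/c11.png

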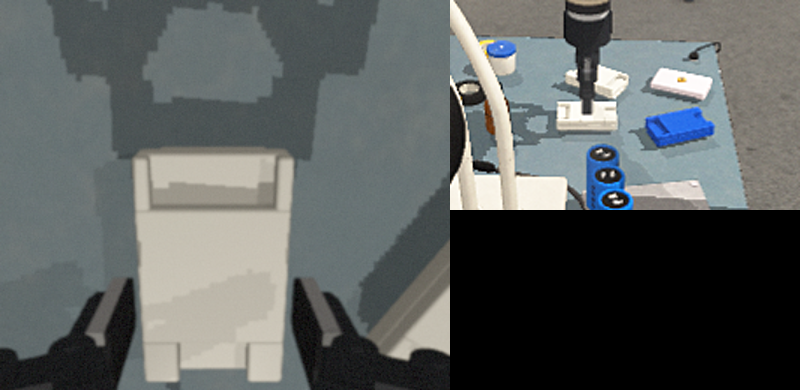

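This view shows the pads hovering above the block top, both in the wrist crop at (120,300) and (305,300) and in the side crop at (591,110). The pad tips sit about 30 mm higher than the TCP reading implies. The pads' apparent gap in pixels agrees with that, so I'll reopen and go lower in steps.

Call:
{"api": "move_arm", "payload": {"motion": [[0, 0, 0, 0, 0, 0], [0, 0, 0, 0, 0, 0], [0, 0, 0.008, 0, 0, 0], [0, 0, 0.016, 0, 0, 0], [0, 0, 0.024, 0, 0, 0]], "gripper": 1}}

```text
time: 19.65
eef_pos: [0.5831, -0.1235, -0.0195]
tool_rot: [-3.141, 0.001, 0.039]
force: [0.2, 0.7, 0.9]
gripper_width: 0.0853
grip_force: 0.0
```

Call:
{"api": "move_arm", "payload": {"motion": [[0, 0, 0, 0, 0, 0], [0, 0, 0, 0, 0, 0], [0, 0, 0, 0, 0, 0], [0, 0, 0, 0, 0, 0], [0, 0, 0, 0, 0, 0]], "gripper": 0.62}}

```text
time: 20.27
eef_pos: [0.5835, -0.1236, -0.0185]
tool_rot: [3.142, 0.001, 0.039]
force: [-0.4, -0.3, 0.7]
gripper_width: 0.0587
grip_force: 54.4
```

Call:
{"api": "move_arm", "payload": {"motion": [[0, 0, 0, 0, 0, 0], [0, 0, 0, 0, 0, 0], [0, 0, 0, 0, 0, 0], [0, 0, 0.003, 0, 0, 0], [0, 0, 0.005, 0, 0, 0]], "gripper": 0.85}}

```text
time: 20.9
eef_pos: [0.5834, -0.1235, -0.0239]
tool_rot: [-3.142, 0.001, 0.039]
force: [-0.8, -0.6, -1.5]
gripper_width: 0.0724
grip_force: 0.0
```

Call:
{"api": "move_arm", "payload": {"motion": [[0, 0, 0, 0, 0, 0], [0, 0, 0, 0, 0, 0], [0, 0, 0, 0, 0, 0], [0, 0, 0, 0, 0, 0], [0, 0, 0, 0, 0, 0]], "gripper": 0.3}}

```text
time: 21.52
eef_pos: [0.5834, -0.1236, -0.0237]
tool_rot: [3.142, 0.001, 0.039]
force: [0.3, 0.3, -0.4]
gripper_width: 0.0588
grip_force: 54.7
```

```bash
python3 - <<'E'
from h import *
st=r.sense();print(st['eef_pos'],st['tool_rot'],st['force'],st['gripper_width'],st['grip_force'])
s=snap('wrist','w12');whites(s,.028,amax=60000)
plan([(.584,-.124,.12,.038),(.54,.03,.14,.75),(.421,.172,.14,1.55),(.421,.172,.10,1.761)])
E
```

```text
[ 0.58339845 -0.12356519 -0.02365224] [3.14159259e+00 7.34755611e-04 3.87821452e-02] [ 0.31220387  0.33939551 -0.44352437] 0.05880774159758627 54.72912132740021
[ 277  173   90   27 2060] [321. 185.] ctr [ 629.4 -122.2] size [12.3 40.8] ang 2.2 longdir deg 92.2
[  488   199   152   161 11839] [567. 283.] ctr [ 580.2 -251.9] size [59.2 78.1] ang 60.0 longdir deg 150.0
[  261   216   123   133 13759] [322. 278.] ctr [ 575.3 -124.6] size [79.4 59.1] ang 2.3 longdir deg 2.3
-> (0.584, -0.124, 0.12, 0.038) D [0.0005, 0.0005, -0.1436] [0.0, 0.0007, 0.0008] len 0.144
-> (0.54, 0.03, 0.14, 0.75) D [-0.0381, -0.1556, -0.02] [-0.0, 0.0, -0.712] len 0.161
-> (0.421, 0.172, 0.14, 1.55) D [0.0097, -0.185, -0.0] [0.0, 0.0, -0.8] len 0.185
-> (0.421, 0.172, 0.1, 1.761) D [0.0, -0.0, 0.04] [0.0, 0.0, -0.211] len 0.04
```

Call:
{"api": "move_arm", "payload": {"motion": [[0, 0, -0.02, 0, 0, 0], [0, 0, -0.05, 0, 0, 0], [0, 0, -0.08, 0, 0, 0], [0, 0, -0.115, 0, 0, 0], [0, 0, -0.144, 0, 0, 0]]}}

```text
time: 22.2
eef_pos: [0.5836, -0.1235, 0.1216]
tool_rot: [3.141, 0.0, 0.039]
force: [-0.0, -0.5, -0.4]
gripper_width: 0.0586
grip_force: 54.5
```

Call:
{"api": "move_arm", "payload": {"motion": [[-0.008, -0.031, -0.004, 0, 0, -0.14], [-0.015, -0.062, -0.008, 0, 0, -0.285], [-0.023, -0.093, -0.012, 0, 0, -0.427], [-0.03, -0.124, -0.016, 0, 0, -0.57], [-0.038, -0.156, -0.02, 0, 0, -0.712]]}}

```text
time: 22.82
eef_pos: [0.5391, 0.0318, 0.1404]
tool_rot: [-3.141, 0.001, 0.755]
force: [-0.3, -0.1, -1.0]
gripper_width: 0.0585
grip_force: 54.5
```

Call:
{"api": "move_arm", "payload": {"motion": [[0.002, -0.037, 0, 0, 0, -0.16], [0.004, -0.074, 0, 0, 0, -0.32], [0.006, -0.111, 0, 0, 0, -0.48], [0.008, -0.148, 0, 0, 0, -0.64], [0.01, -0.185, 0, 0, 0, -0.8]]}}

```text
time: 23.45
eef_pos: [0.4196, 0.1737, 0.1404]
tool_rot: [-3.141, 0.0, 1.556]
force: [0.8, 1.5, -1.1]
gripper_width: 0.0587
grip_force: 54.5
```

Call:
{"api": "move_arm", "payload": {"motion": [[0, 0, 0.01, 0, 0, -0.1], [0, 0, 0.02, 0, 0, -0.211], [0, 0, 0.04, 0, 0, -0.211], [0, 0, 0.04, 0, 0, -0.211], [0, 0, 0.04, 0, 0, -0.211]]}}

```text
time: 24.08
eef_pos: [0.4207, 0.173, 0.101]
tool_rot: [-3.141, -0.0, 1.762]
force: [0.1, -0.0, -0.3]
gripper_width: 0.0585
grip_force: 54.4
```

```bash
python3 - <<'E'
from h import *
st=r.sense();print(st['eef_pos'],st['tool_rot'],st['force'],st['gripper_width'],st['grip_force'])
s=snap('wrist','w13');whites(s,st['eef_pos'][2]+.0517,amax=60000)
plan([(.4214,.1707,.03,1.761),(.4214,.1707,-.003,1.761)])
E
```

```text
[0.42072244 0.17295931 0.10100011] [-3.14117403e+00 -9.19597272e-05  1.76166655e+00] [ 0.14852466 -0.04880074 -0.3415006 ] 0.058504068705574806 54.42093908786774
[  256    43   170   305 25985] [337. 210.] ctr [417.5 201.2] size [ 67.5 155.8] ang 5.7 longdir deg 95.7
[    0   146    75   240 11465] [ 35. 270.] ctr [279.6 136.8] size [145.5  41.5] ang 81.0 longdir deg 81.0
[  491   195   149   158 14668] [569. 276.] ctr [550.2 191.7] size [104.8  76.9] ang 0.1 longdir deg 0.1
-> (0.4214, 0.1707, 0.03, 1.761) D [-0.0024, -0.0001, 0.0712] [0.0002, -0.0002, 0.0006] len 0.071
-> (0.4214, 0.1707, -0.003, 1.761) D [0.0, -0.0, 0.033] [0.0, 0.0, 0.0] len 0.033
```

Call:
{"api": "move_arm", "payload": {"motion": [[-0.001, 0, 0.015, 0, 0, 0], [-0.002, 0, 0.035, 0, 0, 0], [-0.002, 0, 0.055, 0, 0, 0], [-0.002, 0, 0.071, 0, 0, 0], [-0.002, 0, 0.071, 0, 0, 0]]}}

```text
time: 24.75
eef_pos: [0.4199, 0.1705, 0.0281]
tool_rot: [-3.138, 0.0, 1.762]
force: [-0.3, -0.0, -0.9]
gripper_width: 0.0589
grip_force: 54.5
```

Call:
{"api": "move_arm", "payload": {"motion": [[0, 0, 0.01, 0, 0, 0], [0, 0, 0.018, 0, 0, 0], [0, 0, 0.024, 0, 0, 0], [0, 0, 0.03, 0, 0, 0], [0, 0, 0.034, 0, 0, 0]]}}

```text
time: 25.38
eef_pos: [0.4209, 0.171, -0.0048]
tool_rot: [-3.141, -0.0, 1.762]
force: [-0.1, -0.4, -1.8]
gripper_width: 0.0584
grip_force: 54.5
```

Call:
{"api": "move_arm", "payload": {"motion": [[0, 0, 0.002, 0, 0, 0], [0, 0, 0.004, 0, 0, 0], [0, 0, 0.005, 0, 0, 0], [0, 0, 0.006, 0, 0, 0], [0, 0, 0.006, 0, 0, 0]]}}

```text
time: 26.0
eef_pos: [0.421, 0.171, -0.0097]
tool_rot: [-3.141, -0.0, 1.762]
force: [-2.6, -0.7, 5.9]
gripper_width: 0.059
grip_force: 55.3
```

Call:
{"api": "move_arm", "payload": {"motion": [[0, 0, 0, 0, 0, 0], [0, 0, 0, 0, 0, 0], [0, 0, 0, 0, 0, 0], [0, 0, 0, 0, 0, 0], [0, 0, 0, 0, 0, 0]]}}

```text
time: 26.62
eef_pos: [0.421, 0.171, -0.0097]
tool_rot: [-3.141, -0.0, 1.762]
force: [-2.1, -0.4, 6.6]
gripper_width: 0.0589
grip_force: 55.3
```

Call:
{"api": "move_arm", "payload": {"motion": [[0, 0, 0, 0, 0, 0], [0, 0, 0, 0, 0, 0], [0, 0, 0, 0, 0, 0], [0, 0, 0, 0, 0, 0], [0, 0, -0.01, 0, 0, 0]], "gripper": 0.9}}

```text
time: 27.25
eef_pos: [0.4202, 0.1707, -0.0008]
tool_rot: [-3.139, 0.0, 1.762]
force: [0.1, -0.8, -0.0]
gripper_width: 0.0766
grip_force: 0.0
```

Call:
{"api": "move_arm", "payload": {"motion": [[0, 0, -0.03, 0, 0, 0], [0, 0, -0.06, 0, 0, 0], [0, 0, -0.1, 0, 0, 0], [0, 0, -0.15, 0, 0, 0], [0, 0, -0.15, 0, 0, 0]]}}

```text
time: 27.88
eef_pos: [0.4233, 0.1719, 0.1541]
tool_rot: [3.135, -0.002, 1.762]
force: [-0.2, 0.7, -0.2]
gripper_width: 0.0769
grip_force: 0.0
```

```bash
python3 - <<'E'
from h import *
st=r.sense();print(st['eef_pos'],st['tool_rot'])
s=snap('wrist','w14');whites(s,.042,amax=60000);cans(s,[.104])
s=snap('side','s14');cans(s,[.104])
plan([(.50,-.03,.15,1.9),(.571,-.2466,.11,2.621)])
E
```

```text
[0.42333599 0.1719151  0.15414643] [ 3.13460448e+00 -1.56474359e-03  1.76176039e+00]
[  281    53   123   177 13745] [334. 127.] ctr [435.7 214.6] size [116.2 176.6] ang 11.0 longdir deg 101.0
[    0   131   100   222 11367] [ 57. 238.] ctr [137.2  28.5] size [289.8 119.8] ang 81.3 longdir deg 81.3
[  450   180   190   139 14711] [535. 247.] ctr [686.4 137. ] size [148.  203.1] ang 89.9 longdir deg 179.9
[ 288  240  105   39 3187] [336. 262.] ctr [462.2  90.6] size [120.8  49.6] ang 10.6 longdir deg 10.6
(397, 162, 81, 136) [438.7 258.5] [[0.5376, 0.1423, 0.104]]
(408, 48, 95, 66) [471.   80.6] [[0.5141, 0.2903, 0.104]]
(71, 388, 43, 12) [ 91.5 388. ] [[0.8983, 0.5804, 0.104]]
(386, 373, 51, 27) [415.8 388.9] [[0.4029, 0.5548, 0.104]]
(318, 203, 36, 100) [342.5 265.1] [[0.5141, 0.2931, 0.104]]
(352, 181, 39, 23) [368.2 190.3] [[0.4475, 0.0202, 0.104]]
(95, 97, 38, 29) [106.7 104.1] [[1.3866, -0.4993, 0.104]]
(25, 19, 87, 26) [59.4 31.9] [[2.2158, -1.587, 0.104]]
-> (0.5, -0.03, 0.15, 1.9) D [-0.2124, 0.039, 0.0002] [0.001, -0.0003, -0.1382] len 0.216
-> (0.571, -0.2466, 0.11, 2.621) D [-0.2279, -0.0028, 0.04] [0.0, 0.0, -0.721] len 0.231
```

Call:
{"api": "move_arm", "payload": {"motion": [[-0.043, 0.008, 0, 0, 0, -0.028], [-0.086, 0.016, 0, 0, 0, -0.055], [-0.13, 0.024, 0, 0, 0, -0.083], [-0.172, 0.032, 0, 0, 0, -0.11], [-0.212, 0.039, 0, 0, 0, -0.138]], "gripper": 1}}

```text
time: 28.6
eef_pos: [0.499, -0.0311, 0.148]
tool_rot: [-3.139, -0.001, 1.9]
force: [1.4, -0.6, 0.3]
gripper_width: 0.0856
grip_force: 0.0
```

Call:
{"api": "move_arm", "payload": {"motion": [[-0.046, 0, 0.008, 0, 0, -0.144], [-0.091, -0.001, 0.016, 0, 0, -0.288], [-0.137, -0.002, 0.024, 0, 0, -0.433], [-0.182, -0.002, 0.032, 0, 0, -0.577], [-0.228, -0.003, 0.04, 0, 0, -0.721]]}}

```text
time: 29.22
eef_pos: [0.5697, -0.2475, 0.1074]
tool_rot: [-3.141, -0.003, 2.626]
force: [1.7, 0.0, -0.5]
gripper_width: 0.0856
grip_force: 0.0
```

Call:
{"api": "move_arm", "payload": {"motion": [[0, 0, 0, 0, 0, 0], [0, 0, 0, 0, 0, 0], [0, 0, 0, 0, 0, 0], [0, 0, 0, 0, 0, 0], [0, 0, 0, 0, 0, 0]]}}

```text
time: 29.85
eef_pos: [0.5705, -0.2458, 0.1099]
tool_rot: [-3.141, 0.0, 2.622]
force: [1.0, -0.2, -0.3]
gripper_width: 0.0853
grip_force: 0.0
```

```bash
python3 - <<'E'
from h import *
st=r.sense();print(st['eef_pos'],st['tool_rot'])
s=snap('wrist','w15');whites(s,.028,amax=60000)
E
```

```text
[ 0.57045189 -0.24584691  0.10986282] [-3.14131454e+00  5.70852523e-05  2.62157750e+00]
[ 183    0   94  108 6723] [231.  50.] ctr [ 424.8 -248.4] size [57.  81.6] ang 70.4 longdir deg 160.4
[ 290  142   65  101 5893] [323. 190.] ctr [ 569.9 -246. ] size [ 59.3 100. ] ang 60.1 longdir deg 150.1
```

Call:
{"api": "move_arm", "payload": {"motion": [[0, 0, 0.035, 0, 0, 0], [0, 0, 0.07, 0, 0, 0], [0, 0, 0.1, 0, 0, 0], [0, 0, 0.125, 0, 0, 0], [0, 0, 0.134, 0, 0, 0]]}}

```text
time: 30.52
eef_pos: [0.5692, -0.2459, -0.0261]
tool_rot: [-3.141, -0.003, 2.621]
force: [0.1, -0.5, -0.1]
gripper_width: 0.0854
grip_force: 0.0
```

Call:
{"api": "move_arm", "payload": {"motion": [[0, 0, 0, 0, 0, 0], [0, 0, 0, 0, 0, 0], [0, 0, 0, 0, 0, 0], [0, 0, 0, 0, 0, 0], [0, 0, 0, 0, 0, 0]], "gripper": 0.3}}

```text
time: 31.15
eef_pos: [0.5712, -0.2469, -0.0232]
tool_rot: [-3.142, 0.002, 2.621]
force: [-0.6, 0.6, 6.1]
gripper_width: 0.0588
grip_force: 55.7
```

```bash
python3 - <<'E'
from h import *
st=r.sense();print(st['eef_pos'],st['tool_rot'],st['force'],st['gripper_width'],st['grip_force'])
u=np.array([-.189,.982]);h=2.6205
off=(np.array([.5699,-.246])-st['eef_pos'][:2])@np.array([np.cos(h),np.sin(h)]);print('off',off)
t=np.array([.4212,.1716])-off*u;print(t)
plan([(.57,-.246,.12,2.621),(.52,-.05,.14,2.2),(*t,.14,1.761),(*t,.05,1.761)])
E
```

```text
[ 0.57121072 -0.24688316 -0.02316485] [-3.14151720e+00  1.83425347e-03  2.62081988e+00] [-0.61669513  0.55240423  6.06931907] 0.058769459951640984 55.70448875427246
off 0.001576411289221672
[0.42149794 0.17005196]
-> (0.57, -0.246, 0.12, 2.621) D [0.0012, 0.0002, -0.1432] [-0.0001, 0.0018, -0.0002] len 0.143
-> (0.52, -0.05, 0.14, 2.2) D [0.1409, 0.1452, -0.02] [-0.0, -0.0, 0.421] len 0.203
-> (np.float64(0.4214979417336629), np.float64(0.17005196411398432), 0.14, 1.761) D [0.2359, 0.0499, 0.0] [-0.0, -0.0, 0.439] len 0.241
-> (np.float64(0.4214979417336629), np.float64(0.17005196411398432), 0.05, 1.761) D [0.0, -0.0, 0.09] [0.0, 0.0, 0.0] len 0.09
```

Call:
{"api": "move_arm", "payload": {"motion": [[0, 0, -0.02, 0, 0, 0], [0, 0, -0.05, 0, 0, 0], [0, 0, -0.08, 0, 0, 0], [0, 0, -0.115, 0, 0, 0], [0, 0, -0.144, 0, 0, 0]]}}

```text
time: 31.78
eef_pos: [0.5703, -0.2465, 0.1206]
tool_rot: [-3.141, -0.0, 2.621]
force: [0.6, 0.4, -1.7]
gripper_width: 0.0583
grip_force: 54.9
```

Call:
{"api": "move_arm", "payload": {"motion": [[0.028, 0.029, -0.004, 0, 0, 0.084], [0.056, 0.058, -0.008, 0, 0, 0.168], [0.084, 0.087, -0.012, 0, 0, 0.252], [0.112, 0.116, -0.016, 0, 0, 0.336], [0.14, 0.145, -0.02, 0, 0, 0.421]]}}

```text
time: 32.4
eef_pos: [0.5204, -0.0498, 0.1394]
tool_rot: [-3.141, -0.001, 2.197]
force: [-0.3, 0.1, -1.6]
gripper_width: 0.0588
grip_force: 54.9
```

Call:
{"api": "move_arm", "payload": {"motion": [[0.047, 0.01, 0, 0, 0, 0.088], [0.094, 0.02, 0, 0, 0, 0.176], [0.141, 0.03, 0, 0, 0, 0.264], [0.188, 0.04, 0, 0, 0, 0.352], [0.236, 0.05, 0, 0, 0, 0.439]]}}

```text
time: 33.02
eef_pos: [0.4217, 0.1704, 0.1395]
tool_rot: [-3.141, -0.0, 1.758]
force: [0.8, 0.5, -1.0]
gripper_width: 0.0587
grip_force: 54.9
```

Call:
{"api": "move_arm", "payload": {"motion": [[0, 0, 0.02, 0, 0, 0], [0, 0, 0.04, 0, 0, 0], [0, 0, 0.06, 0, 0, 0], [0, 0, 0.07, 0, 0, 0], [0, 0, 0.07, 0, 0, 0]]}}

```text
time: 33.65
eef_pos: [0.4221, 0.1689, 0.069]
tool_rot: [-3.14, 0.0, 1.761]
force: [-0.5, -0.5, -2.8]
gripper_width: 0.0586
grip_force: 54.9
```

```bash
python3 - <<'E'
from h import *
st=r.sense();print(st['eef_pos'],st['tool_rot'],st['force'],st['gripper_width'],st['grip_force'])
plan([(.4215,.1703,.018,1.761)])
E
```

```text
[0.42208237 0.16892731 0.06901013] [-3.13958610e+00  2.15396673e-04  1.76071116e+00] [-0.46779659 -0.47769423 -2.78532952] 0.05858663013127538 54.859119057655334
-> (0.4215, 0.1703, 0.018, 1.761) D [0.0015, -0.0002, 0.051] [-0.002, 0.0002, -0.0003] len 0.051
```

Call:
{"api": "move_arm", "payload": {"motion": [[0.001, 0, 0.015, 0, 0, 0], [0.001, 0, 0.03, 0, 0, 0], [0.001, 0, 0.04, 0, 0, 0], [0.001, 0, 0.04, 0, 0, 0], [0.001, 0, 0.04, 0, 0, 0]]}}

```text
time: 34.28
eef_pos: [0.4226, 0.1702, 0.0297]
tool_rot: [-3.141, -0.0, 1.761]
force: [0.2, 0.7, -2.0]
gripper_width: 0.0588
grip_force: 54.9
```

Call:
{"api": "move_arm", "payload": {"motion": [[0, 0, 0.004, 0, 0, 0], [0, 0, 0.008, 0, 0, 0], [0, 0, 0.012, 0, 0, 0], [0, 0, 0.015, 0, 0, 0], [0, 0, 0.015, 0, 0, 0]]}}

```text
time: 34.9
eef_pos: [0.4222, 0.1701, 0.0142]
tool_rot: [-3.14, 0.0, 1.761]
force: [-0.0, -0.4, -1.5]
gripper_width: 0.059
grip_force: 54.9
```

Free entry, already below the "8 mm too high" level. Lower the rest and release.

Call:
{"api": "move_arm", "payload": {"motion": [[0, 0, 0.001, 0, 0, 0], [0, 0, 0.002, 0, 0, 0], [0, 0, 0.003, 0, 0, 0], [0, 0, 0.004, 0, 0, 0], [0, 0, 0.004, 0, 0, 0]]}}

```text
time: 35.52
eef_pos: [0.4224, 0.1702, 0.0108]
tool_rot: [-3.141, -0.0, 1.761]
force: [-0.7, -0.8, 2.7]
gripper_width: 0.0587
grip_force: 55.3
```

Call:
{"api": "move_arm", "payload": {"motion": [[0, 0, 0, 0, 0, 0], [0, 0, 0, 0, 0, 0], [0, 0, 0, 0, 0, 0], [0, 0, 0, 0, 0, 0], [0, 0, -0.01, 0, 0, 0]], "gripper": 0.9}}

```text
time: 36.15
eef_pos: [0.4218, 0.1699, 0.0202]
tool_rot: [-3.139, 0.0, 1.761]
force: [0.5, -0.8, -0.3]
gripper_width: 0.0769
grip_force: 0.0
```

Call:
{"api": "move_arm", "payload": {"motion": [[0, 0, -0.03, 0, 0, 0], [0, 0, -0.06, 0, 0, 0], [0, 0, -0.1, 0, 0, 0], [0, 0, -0.13, 0, 0, 0], [0, 0, -0.13, 0, 0, 0]]}}

```text
time: 36.78
eef_pos: [0.4241, 0.1708, 0.1535]
tool_rot: [3.137, -0.001, 1.761]
force: [-0.1, 0.3, 0.2]
gripper_width: 0.0771
grip_force: 0.0
```

```bash
python3 - <<'E'
from h import *
s=snap('top');st=r.sense();print(st['eef_pos']);whites(s,.02,amin=80,amax=3000)
h=np.radians(160.4)
plan([(.46,0,.15,2.2),(.417,-.247,.11,2.80)])
E
```

```text
[0.42322884 0.17046458 0.15177373]
[ 51  78  19  31 331] [60. 93.] ctr [ 996.4 1023.1] size [ 58.2 130.6] ang 85.1 longdir deg 175.1
[ 95  84  31  27 524] [111.  98.] ctr [983.5 829.4] size [109.  119.3] ang 1.0 longdir deg 91.0
[140  91  31  29 576] [156. 106.] ctr [953.2 643.1] size [115.9 112. ] ang 1.0 longdir deg 1.0
[179  96   9  24 157] [183. 107.] ctr [944.9 532. ] size [26.9 95.2] ang 89.2 longdir deg 179.2
[ 93 149  20  12 141] [104. 155.] ctr [749.  822.3] size [68.1 42.4] ang 68.6 longdir deg 68.6
[215 170  15  18 119] [223. 178.] ctr [667.5 352.2] size [73.5 34.7] ang 37.3 longdir deg 37.3
[  91  181   72   33 1323] [130. 198.] ctr [589.2 712.3] size [282.4 106.2] ang 87.1 longdir deg 87.1
[291 206  16  48 506] [298. 234.] ctr [483.3  68.1] size [171.4  54.2] ang 2.2 longdir deg 2.2
[267 234  16  19 238] [275. 244.] ctr [430.9 152.9] size [64.4 54.4] ang 2.8 longdir deg 2.8
[373 235  25  32 462] [385. 251.] ctr [ 414.2 -246.3] size [ 61.1 101.6] ang 70.2 longdir deg 160.2
[ 293  324   67   76 1878] [340. 352.] ctr [ 30.1 -41. ] size [243.4 230. ] ang 0.6 longdir deg 0.6
-> (0.46, 0, 0.15, 2.2) D [-0.1743, 0.0039, 0.0017] [0.0021, -0.0001, -0.4392] len 0.174
-> (0.417, -0.247, 0.11, 2.8) D [-0.1744, -0.1801, 0.04] [0.0, 0.0, -0.6] len 0.254
```

Call:
{"api": "move_arm", "payload": {"motion": [[-0.035, 0.001, 0, 0, 0, -0.088], [-0.07, 0.002, 0, 0, 0, -0.176], [-0.105, 0.003, 0, 0, 0, -0.264], [-0.14, 0.004, 0.001, 0.001, 0, -0.352], [-0.174, 0.004, 0.002, 0.002, 0, -0.439]], "gripper": 1}}

```text
time: 37.45
eef_pos: [0.4586, -0.0011, 0.1472]
tool_rot: [-3.137, -0.002, 2.203]
force: [0.0, 0.8, -1.0]
gripper_width: 0.0859
grip_force: 0.0
```

Call:
{"api": "move_arm", "payload": {"motion": [[-0.035, -0.036, 0.008, 0, 0, -0.12], [-0.07, -0.072, 0.016, 0, 0, -0.24], [-0.105, -0.108, 0.024, 0, 0, -0.36], [-0.14, -0.144, 0.032, 0, 0, -0.48], [-0.174, -0.18, 0.04, 0, 0, -0.6]]}}

```text
time: 38.08
eef_pos: [0.4148, -0.2478, 0.1073]
tool_rot: [-3.14, -0.004, 2.804]
force: [0.2, 0.3, 0.1]
gripper_width: 0.0852
grip_force: 0.0
```

Call:
{"api": "move_arm", "payload": {"motion": [[0, 0, 0, 0, 0, 0], [0, 0, 0, 0, 0, 0], [0, 0, 0, 0, 0, 0], [0, 0, 0, 0, 0, 0], [0, 0, 0, 0, 0, 0]]}}

```text
time: 38.7
eef_pos: [0.4163, -0.246, 0.109]
tool_rot: [-3.14, -0.002, 2.801]
force: [-0.5, -0.5, 0.4]
gripper_width: 0.0851
grip_force: 0.0
```

```bash
python3 - <<'E'
from h import *
st=r.sense();print(st['eef_pos'],st['tool_rot'])
s=snap('wrist','w17');whites(s,.02,amax=60000)
hsv=cv2.cvtColor(s['pixels'],cv2.COLOR_RGB2HSV);m=((hsv[...,0]>12)&(hsv[...,0]<30)&(hsv[...,1]>110)&(hsv[...,2]>110)).astype(np.uint8)
n,l,a,c=cv2.connectedComponentsWithStats(m)
for i in range(1,n):
    if a[i][4]>25: print(a[i],c[i],onz(s,*c[i],.022))
E
```

```text
[ 0.41631393 -0.24595563  0.10900454] [-3.13993646e+00 -1.64113788e-03  2.80099947e+00]
[ 290  141   63   98 5649] [321. 188.] ctr [ 414.6 -247.2] size [59.2 99.1] ang 70.4 longdir deg 160.4
[314 187  16  15 133] [321.4887218  193.73684211] [ 0.41573935 -0.24686575  0.022     ]
```

Call:
{"api": "move_arm", "payload": {"motion": [[0.001, -0.001, 0.035, 0, 0, 0], [0.001, -0.001, 0.07, 0, 0, 0], [0.001, -0.001, 0.1, 0, 0, 0], [0.001, -0.001, 0.125, 0, 0, 0], [0.001, -0.001, 0.132, 0, 0, 0]]}}

```text
time: 39.38
eef_pos: [0.4134, -0.2465, -0.0245]
tool_rot: [-3.14, -0.005, 2.8]
force: [0.0, -1.0, 0.8]
gripper_width: 0.0856
grip_force: 0.0
```

Call:
{"api": "move_arm", "payload": {"motion": [[0, 0, 0, 0, 0, 0], [0, 0, 0, 0, 0, 0], [0, 0, 0.002, 0, 0, 0], [0, 0, 0.004, 0, 0, 0], [0, 0, 0.006, 0, 0, 0]], "gripper": 0.8}}

```text
time: 40.0
eef_pos: [0.4145, -0.2474, -0.0291]
tool_rot: [-3.14, -0.002, 2.8]
force: [-0.9, -0.1, 0.0]
gripper_width: 0.0682
grip_force: 0.0
```

Call:
{"api": "move_arm", "payload": {"motion": [[0, 0, 0, 0, 0, 0], [0, 0, 0, 0, 0, 0], [0, 0, 0, 0, 0, 0], [0, 0, 0, 0, 0, 0], [0, 0, 0, 0, 0, 0]], "gripper": 0.3}}

```text
time: 40.62
eef_pos: [0.4144, -0.2473, -0.0291]
tool_rot: [-3.14, -0.002, 2.8]
force: [-0.9, 1.3, 3.6]
gripper_width: 0.0588
grip_force: 54.5
```

```bash
python3 - <<'E'
from h import *
st=r.sense();print(st['eef_pos'],st['tool_rot'],st['force'],st['gripper_width'],st['grip_force'])
h=2.7995;print('off',(np.array([.415,-.247])-st['eef_pos'][:2])@np.array([np.cos(h),np.sin(h)]))
plan([(.415,-.247,.14,2.8),(.42,0,.20,2.35),(.44,.25,.25,1.761)])
E
```

```text
[ 0.41437991 -0.24731403 -0.02908126] [-3.13994954e+00 -1.97356268e-03  2.79977445e+00] [-0.90566809  1.3037355   3.63241016] 0.05875134920294464 54.49247717857361
off -0.0004788189223217133
-> (0.415, -0.247, 0.14, 2.8) D [-0.0001, 0.0002, -0.1691] [-0.0016, -0.002, -0.0002] len 0.169
-> (0.42, 0, 0.2, 2.35) D [0.078, 0.2344, -0.06] [-0.0, -0.0, 0.45] len 0.254
-> (0.44, 0.25, 0.25, 1.761) D [0.1638, 0.1899, -0.05] [-0.0, -0.0, 0.589] len 0.256
```

Call:
{"api": "move_arm", "payload": {"motion": [[0, 0, -0.02, 0, 0, 0], [0, 0, -0.06, 0, 0, 0], [0, 0, -0.1, 0, 0, 0], [0, 0, -0.14, 0, 0, 0], [0, 0, -0.169, -0.002, -0.002, 0]]}}

```text
time: 41.25
eef_pos: [0.415, -0.2473, 0.141]
tool_rot: [3.141, 0.001, 2.8]
force: [-0.5, -0.1, -2.2]
gripper_width: 0.0586
grip_force: 54.7
```

Call:
{"api": "move_arm", "payload": {"motion": [[0.016, 0.047, -0.012, 0, 0, 0.09], [0.031, 0.094, -0.024, 0, 0, 0.18], [0.047, 0.141, -0.036, 0, 0, 0.27], [0.062, 0.188, -0.048, 0, 0, 0.36], [0.078, 0.234, -0.06, 0, 0, 0.45]]}}

```text
time: 41.88
eef_pos: [0.4194, 0.0009, 0.1997]
tool_rot: [3.142, -0.001, 2.347]
force: [1.0, 0.7, -1.6]
gripper_width: 0.0587
grip_force: 54.8
```

Call:
{"api": "move_arm", "payload": {"motion": [[0.033, 0.038, -0.01, 0, 0, 0.118], [0.066, 0.076, -0.02, 0, 0, 0.236], [0.098, 0.114, -0.03, 0, 0, 0.353], [0.131, 0.152, -0.04, 0, 0, 0.471], [0.164, 0.19, -0.05, 0, 0, 0.589]]}}

```text
time: 42.5
eef_pos: [0.4395, 0.2513, 0.2497]
tool_rot: [-3.141, 0.0, 1.757]
force: [0.9, -0.4, -2.0]
gripper_width: 0.0585
grip_force: 54.8
```

Call:
{"api": "move_arm", "payload": {"motion": [[0, 0, 0, 0, 0, 0], [0, 0, 0, 0, 0, 0], [0, 0, 0, 0, 0, 0], [0, 0, 0, 0, 0, 0], [0, 0, 0, 0, 0, 0]]}}

```text
time: 43.12
eef_pos: [0.4398, 0.2489, 0.2501]
tool_rot: [3.141, -0.0, 1.76]
force: [-0.1, 0.4, -2.5]
gripper_width: 0.0582
grip_force: 54.8
```

```bash
python3 - <<'E'
from h import *
st=r.sense();e=st['eef_pos'];print(e,st['tool_rot'],st['gripper_width'])
s=snap('side','s18')
o=np.array([e[0],e[1],e[2]+.0291]);u=np.array([-.189,.982,0]);w=np.array([.982,.189,0])
for n,d in [('end top',50*u+[0,0,20]),('end lug bottom',50*u),('corner+',50*u+30*w+[0,0,8]),('corner-',50*u-30*w+[0,0,8])]:
    print(n,proj(s,o+d/1000).round(1))
c=proj(s,o+.05*u).astype(int);a=s['pixels'][c[1]-40:c[1]+40,c[0]-50:c[0]+50]
b=s['pixels'][140:340,220:420]
a=cv2.resize(a,None,fx=5,fy=5,interpolation=2);b=cv2.resize(b,(300,300))
out=np.zeros((400,800,3),np.uint8);out[:,:500]=a;out[:300,500:]=b
cv2.imwrite('pics/c18.png',cv2.cvtColor(out,cv2.COLOR_RGB2BGR));print(c)
E
```

```text
[0.43979109 0.24889518 0.2501338 ] [ 3.14117158e+00 -3.58266008e-04  1.75971482e+00] 0.0581965570720818
end top [395. 188.]
end lug bottom [393.8 197.4]
corner+ [377.8 195. ]
corner- [410.6 192.4]
[393 197]
```

View pics/c18.png

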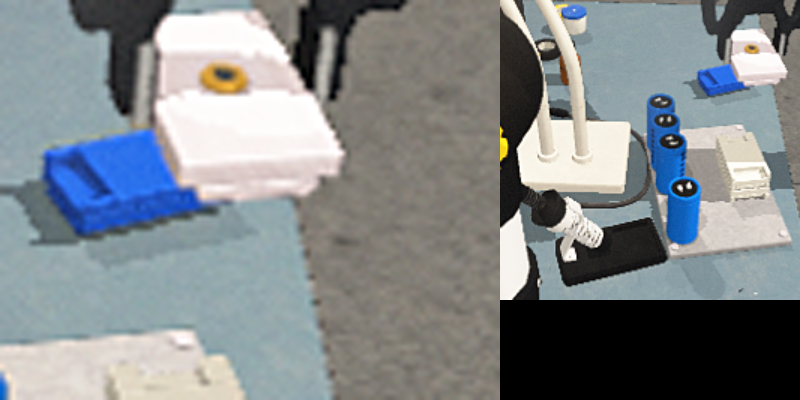

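The crop shows the cap's +y end face with a lug about 125 px wide under a 168 px body, which is about 44 mm, so the wide lug is already at +y. The small view shows the row with the spare can in place and the two stacked spacers. Placing the cap in this orientation.

```bash
python3 -c "
from h import *
plan([(.4215,.1723,.12,1.761),(.4215,.1723,.045,1.761)])"
```

```text
-> (0.4215, 0.1723, 0.12, 1.761) D [-0.072, -0.0324, 0.1301] [0.0004, -0.0004, -0.0011] len 0.152
-> (0.4215, 0.1723, 0.045, 1.761) D [0.0, -0.0, 0.075] [0.0, 0.0, 0.0] len 0.075
```

Call:
{"api": "move_arm", "payload": {"motion": [[-0.025, -0.011, 0.01, 0, 0, 0], [-0.05, -0.022, 0.04, 0, 0, 0], [-0.072, -0.032, 0.08, 0, 0, 0], [-0.072, -0.032, 0.13, 0, 0, -0.001], [-0.072, -0.032, 0.13, 0, 0, -0.001]]}}

```text
time: 43.8
eef_pos: [0.419, 0.1713, 0.117]
tool_rot: [-3.135, 0.001, 1.761]
force: [-0.9, -1.1, -1.7]
gripper_width: 0.0589
grip_force: 55.3
```

Call:
{"api": "move_arm", "payload": {"motion": [[0, 0, 0.02, 0, 0, 0], [0, 0, 0.045, 0, 0, 0], [0, 0, 0.065, 0, 0, 0], [0, 0, 0.075, 0, 0, 0], [0, 0, 0.075, 0, 0, 0]]}}

```text
time: 44.42
eef_pos: [0.4225, 0.1733, 0.0459]
tool_rot: [3.141, -0.0, 1.762]
force: [-0.5, -0.2, -1.3]
gripper_width: 0.0587
grip_force: 55.3
```

Call:
{"api": "move_arm", "payload": {"motion": [[0, 0, 0, 0, 0, 0], [0, 0, 0.005, 0, 0, 0], [0, 0, 0.01, 0, 0, 0], [0, 0, 0.015, 0, 0, 0], [0, 0, 0.016, 0, 0, 0]]}}

```text
time: 45.05
eef_pos: [0.4215, 0.1727, 0.0284]
tool_rot: [-3.141, -0.0, 1.762]
force: [0.6, 0.3, -3.1]
gripper_width: 0.0583
grip_force: 55.4
```

Call:
{"api": "move_arm", "payload": {"motion": [[0, 0, 0.001, 0, 0, 0], [0, 0, 0.002, 0, 0, 0], [0, 0, 0.003, 0, 0, 0], [0, 0, 0.004, 0, 0, 0], [0, 0, 0.004, 0, 0, 0]]}}

```text
time: 45.68
eef_pos: [0.4219, 0.1729, 0.0251]
tool_rot: [3.141, -0.0, 1.762]
force: [-0.5, -0.6, -0.0]
gripper_width: 0.0586
grip_force: 56.0
```

Call:
{"api": "move_arm", "payload": {"motion": [[0, 0, 0, 0, 0, 0], [0, 0, 0, 0, 0, 0], [0, 0, 0, 0, 0, 0], [0, 0, 0, 0, 0, 0], [0, 0, -0.01, 0, 0, 0]], "gripper": 0.9}}

```text
time: 46.3
eef_pos: [0.4213, 0.1727, 0.0347]
tool_rot: [-3.14, 0.0, 1.762]
force: [0.4, -0.3, -0.8]
gripper_width: 0.0768
grip_force: 0.0
```

Call:
{"api": "move_arm", "payload": {"motion": [[0, 0, -0.03, 0, 0, 0], [0, 0, -0.06, 0, 0, 0], [0, 0, -0.1, 0, 0, 0], [0, 0, -0.14, 0, 0, 0], [0, 0, -0.14, 0, 0, 0]]}}

```text
time: 46.92
eef_pos: [0.4237, 0.1736, 0.1788]
tool_rot: [3.135, -0.002, 1.762]
force: [0.5, 1.0, -0.1]
gripper_width: 0.0769
grip_force: 0.0
```

Call:
{"api": "move_arm", "payload": {"motion": [[-0.05, 0, 0, 0, 0, 0], [-0.1, 0, 0, 0, 0, 0], [-0.1, 0, 0, 0, 0, 0], [-0.1, 0, 0, 0, 0, 0], [-0.1, 0, 0, 0, 0, 0]]}}

```text
time: 47.55
eef_pos: [0.4406, 0.0755, 0.1747]
tool_rot: [-3.141, -0.001, 1.763]
force: [0.0, 1.2, -0.8]
gripper_width: 0.0773
grip_force: 0.0
```

```bash
python3 - <<'E'
from h import *
s=snap('wrist','w19');st=r.sense();print(st['eef_pos'])
hsv=cv2.cvtColor(s['pixels'],cv2.COLOR_RGB2HSV);m=((hsv[...,0]>12)&(hsv[...,0]<30)&(hsv[...,1]>110)&(hsv[...,2]>110)).astype(np.uint8)
n,l,a,c=cv2.connectedComponentsWithStats(m)
for i in range(1,n):
    if a[i][4]>25: print(a[i],c[i],onz(s,*c[i],.076))
m=(((hsv[...,0]>100)&(hsv[...,0]<118)&(hsv[...,1]>150))).astype(np.uint8)
cans(s,[.104])
# terminals/black tops: project expected
for p in [(.5146,.29),(.524,.2419),(.5333,.1938),(.5428,.1455),(.552,.0977)]: print(proj(s,(*p,.104)).round(0),s['pixels'][tuple(proj(s,(*p,.104)).astype(int)[::-1].clip(0,399))] )
whites(s,.074,amax=60000)
E
```

```text
[0.44063816 0.07558243 0.17475581]
[314  78  18  19 188] [322.24468085  87.        ] [0.42219399 0.17130343 0.076     ]
[526 301  45  23 379] [546.58047493 309.23218997] [ 0.72943997 -0.0173679   0.076     ]
[558 332  53  43 428] [586.57943925 345.95560748] [ 0.8034191  -0.05970049  0.076     ]
[581 352   9   7  31] [585.19354839 355.22580645] [ 0.80893004 -0.07383256  0.076     ]
(249, 270, 79, 53) [254.9 304.8] [[0.3939, -0.0529, 0.104]]
(398, 118, 80, 103) [453.3 146.1] [[0.5433, 0.1444, 0.104]]
(405, 55, 84, 58) [461.4  83.6] [[0.5331, 0.1937, 0.104]]
[482. -65.] [161 154 151]
[471.  14.] [158 154 149]
[462.  84.] [117 112 109]
[453. 145.] [110 109 102]
[445. 198.] [179 175 169]
[ 284    0  115  143 9960] [332.  65.] ctr [437.  183.8] size [ 99.  117.9] ang 11.1 longdir deg 101.1
[    0    39    98   251 13629] [ 55. 163.] ctr [154.2  32.1] size [249.9 109.3] ang 89.8 longdir deg 89.8
[  450    91   190   157 19541] [545. 169.] ctr [664.  133.2] size [186.8 133. ] ang 0.0 longdir deg 0.0
[ 289  153  124   51 4519] [341. 182.] ctr [468.7  89.9] size [128.3  50.8] ang 7.8 longdir deg 7.8
```

Everything checks out: the cap insert is within 1 mm of the foot centre, the spare can is within 1.5 mm of its seat, and the row can beside it has not moved. Handing in.

```bash
python3 -c "
from workcell import r
print(r.close_job())"
```

```text
the job is handed in; nothing more can be done
None
```

The job is handed in: the one spare can stands in the -y gap (gap_right), and the pillar (both white spacers, then the cap) went home on the foot. The closing checks were good, but I did not see the judge's result.

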